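Empty the used-tube hopper through its trap door

TASK

Empty the hopper of used sample tubes: first slide the yellow waste bin fully home under it, square into the corner of its base guides. Then push in the red thumb tab of the catch so that the trap-door bottom swings open and drops every tube into the bin. Finally lift the trap by its black handle until the catch snaps and holds it shut, let go, and leave the rest of the bench undisturbed.

Things in the scene. Friction and masses are not known exactly. Their poses are not given: they have to be found in the camera images.
- hopper: fixed open-topped steel hopper on a white stand. Origin on the bench under its outlet's centre; +x to its back (uprights at x = 127 mm), +y to its left, -x its front. Side walls upright at y = +-65; front and back walls slope out from x = +-63 at the outlet (z = 262) to +-113 at the rim (z = 355), so the rim overhangs. Below, its left and front are open
- bin: loose yellow open waste bin, 200 (x) x 190 (y) x 80 mm tall, walls 4, about 0.4 kg. Origin centre of its underside; handle on its +y side. It starts left (+y) of its home by 120 to 180 mm and slides to the hopper's right (-y), its axes along the hopper's
- bin_handle (a point): grip point on the bin's black handle, a flat bar sticking out level from the +y wall: 26 mm wide (x), 72 long (y), 14 thick, centred 66 above the bench; this point is at (0, 145, 66) mm in the bin's frame, 50 outside that wall. Axes as the bin
- bin_home (a point): where the bin's origin lies when home, at (-84, -3, 0) mm in the hopper's frame, axes as the hopper: in the corner of two 20 mm high base bars, about 2 mm clear of both. Rear bar: front face at hopper x = 20, from y = -120 to 90. Right-hand stop bar: inner face at y = -100, from x = -180 back
- trap (a joint): angle (rad) of the trap door, the hopper's bottom: 0 shut (0.01 resting on the catch), 0.76 fully open, -0.03 upper stop. Hinged along the outlet's back edge (axis along the hopper's y); its front edge drops. 0.32 kg; it falls open by itself, damped, within about 1 s when the catch is withdrawn, and falls again if let go unlatched
- trap_handle (a point): centre of the black red-tipped grip on the trap's arm, front left: 52 mm long (along the trap, to the front), 24 wide (hopper's y), 18 thick. At trap angle q it is at (70 - 203 cos q, 80, 256 - 203 sin q) in the hopper's frame. The rim overhangs it: take it by its two sides with the hand leaning back to the front 20 to 45 degrees; it can turn between the fingers. x axis: grip to hinge
- trap_hinge (a point): point on the trap's hinge axis in line with the grip, at (70, 80, 256) mm in the hopper's frame; 203 mm from the grip's centre
- catch (a joint): angle (rad) of the spring catch on the hopper's right wall: 0 engaged, 0.35 fully pushed. Past about 0.2 (tab pushed 10 mm of its 16; 3 to 6 N) it frees the trap; it springs back by itself. Its nose is bevelled: the rising trap pushes it aside and it snaps under the trap's pin. Lift the grip 3 to 6 mm above its shut height (trap below -0.01), about 5 N at the grip, then let go
- catch_tab (a point): centre of the outer face of the catch's red thumb tab, 34 mm wide (hopper's x), 36 tall, 6 thick, upright at the hopper's right just outside the rim, at (-35, -123, 351) mm in the hopper's frame when engaged. Push it level towards the hopper (its +y). 50 mm outside and all above it is clear
- tube0_center (a point): centre of a loose used sample tube, 17 across, 104 long (along its y), capped, about 22 g; the six lie side by side on the trap in the hopper at the start
- tube1_center (a point): centre of a loose used sample tube, 17 across, 104 long (along its y), capped, about 22 g; the six lie side by side on the trap in the hopper at the start
- tube2_center (a point): centre of a loose used sample tube, 17 across, 104 long (along its y), capped, about 22 g; the six lie side by side on the trap in the hopper at the start
- tube3_center (a point): centre of a loose used sample tube, 17 across, 104 long (along its y), capped, about 22 g; the six lie side by side on the trap in the hopper at the start
- tube4_center (a point): centre of a loose used sample tube, 17 across, 104 long (along its y), capped, about 22 g; the six lie side by side on the trap in the hopper at the start
- tube5_center (a point): centre of a loose used sample tube, 17 across, 104 long (along its y), capped, about 22 g; the six lie side by side on the trap in the hopper at the start
- yellow_rack: bystander: yellow tube rack block, 110 x 210 x 55; origin centre of underside
- blue_rack: bystander: black rack with three blue rows, 100 x 220 x 57; origin centre of underside
- pipette_pot: bystander: white pot, 94 across, 100 tall, full of clear transfer pipettes standing up to about 190; origin centre of underside
- cap_bowl: bystander: low white bowl, 116 across, 40 tall, with red caps; origin centre of underside
- wash_bottle: bystander: white bottle with a blue cap, 66 across, 170 tall; origin centre of underside

How it is judged:
On the way, in this order (a step that is already met when the one before it is completed fails the run):
1. the bin is home under the hopper while the trap is still shut (horizontal distance between bin and bin_home below 0.025 m and angle between the x axis of bin and the x axis of hopper, either way round below 0.15 rad and value of joint trap below 0.03 rad), for 0.2 s.
2. the trap hangs open and all six tubes have dropped into the bin (value of joint trap above 0.6 rad and x of tube0_center in the frame of bin between -0.1 and 0.1 m and y of tube0_center in the frame of bin between -0.095 and 0.095 m and z of each of tube0_center, tube1_center, tube2_center, tube3_center, tube4_center, tube5_center in the frame of bin below 0.08 m and x of tube1_center in the frame of bin between -0.1 and 0.1 m and y of tube1_center in the frame of bin between -0.095 and 0.095 m and x of tube2_center in the frame of bin between -0.1 and 0.1 m and y of tube2_center in the frame of bin between -0.095 and 0.095 m and x of tube3_center in the frame of bin between -0.1 and 0.1 m and y of tube3_center in the frame of bin between -0.095 and 0.095 m and x of tube4_center in the frame of bin between -0.1 and 0.1 m and y of tube4_center in the frame of bin between -0.095 and 0.095 m and x of tube5_center in the frame of bin between -0.1 and 0.1 m and y of tube5_center in the frame of bin between -0.095 and 0.095 m), for 0.2 s.
At the end, for the whole second after the job is handed in: The trap is shut on its catch (trap angle between -0.02 and 0.03 rad and still, catch sprung back to below 0.06 rad); the bin is at rest within 25 mm of its home and within 0.15 rad of square; the centres of all six tubes are inside the bin, below its rim (all of step 1 and value of joint trap above -0.02 rad and value of joint catch below 0.06 rad and velocity of joint trap below 0.05 rad/s and linear speed of bin below 0.02 m/s and x of tube0_center in the frame of bin between -0.1 and 0.1 m and y of tube0_center in the frame of bin between -0.095 and 0.095 m and z of each of tube0_center, tube1_center, tube2_center, tube3_center, tube4_center, tube5_center in the frame of bin below 0.08 m and x of tube1_center in the frame of bin between -0.1 and 0.1 m and y of tube1_center in the frame of bin between -0.095 and 0.095 m and x of tube2_center in the frame of bin between -0.1 and 0.1 m and y of tube2_center in the frame of bin between -0.095 and 0.095 m and x of tube3_center in the frame of bin between -0.1 and 0.1 m and y of tube3_center in the frame of bin between -0.095 and 0.095 m and x of tube4_center in the frame of bin between -0.1 and 0.1 m and y of tube4_center in the frame of bin between -0.095 and 0.095 m and x of tube5_center in the frame of bin between -0.1 and 0.1 m and y of tube5_center in the frame of bin between -0.095 and 0.095 m); the robot touches nothing.
It fails at once if a rack, the pipette pot, the cap bowl or the wash bottle is pushed more than 30 mm from its place (distance of any of yellow_rack, blue_rack, pipette_pot, cap_bowl, wash_bottle from where it was at the start of the episode above 0.03 m).
It also fails if it takes over 72 s, if anything falls off the work surface, if the arm or the gripper's body presses on something with over 40 N, if the wrist force passes 120 N, or if a joint passes its speed limit or range.

ROBOT

A 6-joint arm with a two-finger parallel gripper is mounted at the origin on the work surface. World frame = base frame: x ahead of the robot, y to its left, z up, the work surface at z = 0. Lengths are in m, angles in rad, forces in N, time in s.
With the tool pointing down it reaches from about 0.4 to 0.925 m from the base axis. Payload 12.5 kg.
Tool frame: the origin (TCP) lies on the centre line of the jaws, within the pads' length; the fingertips stand 22 mm ahead of it and the grasp point (between the pads) lies 3 mm ahead of it; z points along the fingers, y is the direction in which the jaws open and shut (so a half turn about z gives the same grasp; the last joint's range is limited). The gripper opens to 95 mm and grips with 3 to 60 N. Pads are 20 mm wide; open, the fingers measure 119 mm over their backs; the gripper's body (75 mm by 180 mm) begins 59 mm behind the grasp point.
Start: joints at [-1.226, 0.491, 1.559, -0, 1.092, -0.106], TCP at [0.272, -0.563, 0.237] pointing down, gripper open.
Joint ranges: [-3.1, 3.1], [-0.84, 2.19], [0.05, 2.79], [-1.13, 4.28], [0.06, 2.93], [-2.69, 2.69]. Speed limits (rad/s): [2.22, 2.22, 2.79, 3.14, 3.14, 3.14].

INTERFACE

Orientations are given as a unit quaternion [w, x, y, z].
In Python, from cell import sense, capture, job_done gives the robot as it stands.
- The arm moves only by the tool servo_tool, never from a script. Its argument "deltas" is a list of rows, each a list of 6 numbers: the shift along the tool's x, y, z as a fraction of full scale, then the turn, a rotation vector about the tool's x, y, z as a fraction of full scale. In form: [[x, y, z, wx, wy, wz], ...]. A call has 1 to 20 rows; each row shifts and turns the pose as measured when the row begins, along the tool's axes as they then stand; what a row does not reach is not made up. Full scale, the value 1, is 0.05 m for a shift and 4 degrees for a turn. A row lasts 1/10 s, in which the tool goes at most 50 mm and 8.59 degrees, less where a joint would pass 70% of its speed; a pose out of reach is approached as far as the arm can. A call with a number of a shift or a turn outside -1 to 1 is refused whole. A call with a gripper value outside its range is refused whole. "gripper" is the opening, from 0 (shut) to 1 (fully open), set as the call begins (left out, the last holds). The fingers move at their own pace and stop on an object; "newtons" is the grip in N (left out, the last holds). Time passes only in rows, so rows that do not move let the fingers close. It gives the time, the measured TCP pose, the force and the opening at its end, in the units of the state.
- sense(): the state, without advancing time (a new reading comes with each control period).
- capture(name): name is "scene" or "top" or "wrist"; returns a dict with "frame" (420x560x3 uint8, red, green, blue), "fovy" (degrees; the focal length in pixels is half the picture's height over the tangent of half this angle, whatever the lens; pixels are square), "cx", "cy" (the principal point, pixels), "D" ([k1, k2, p1, p2, k3] as OpenCV has them; the pictures are not rectified), "view" (4x4, takes a point from world to camera coordinates). Camera axes: x right, y up, looking along -z (the intrinsics and any distortion apply to the point x, -y, -z); pixel columns grow to the right and rows downward; lengths in m; the calibration is good to about 2 mm. A picture is of the moment at which its call begins. There is no depth.
- job_done(): hands the job in, once; it reports no verdict.
The state is a dict: "time": time; "qpos": joint angles; "qd": joint speeds; "joint_torque": joint torques, N m; "tcp_pos": TCP position; "ee_rot": TCP orientation; "contact_force": force on the tool from outside, world axes, zero at the start; "ft_torque": the same for the moment, N m; "finger_gap": finger opening in m.
Only numpy, scipy, OpenCV 4.12 (cv2) and the standard library are available. Lean on these libraries where they do the work, as an engineer would, in place of code of your own. Each camera call takes 0.05 s, during which the arm holds its last target.

## Working session

There is one attempt and no reset: what is moved stays moved. The work goes in short steps, Python scripts to look and compute and a tool call to move; the robot and the scene stay as the last step left them, time stands still between calls to the robot, and variables do not carry over. Pictures are saved under pics/ and viewed, and the job is handed in when it is done.

Besides the shell and the picture viewer there is one more tool, called by a JSON object that holds its "fn" and its "kwargs". servo_tool: Moves the arm, as the interface text tells. Its arguments: {"type":"object","properties":{"deltas":{"type":"array","items":{"type":"array","items":{"type":"number"}}},"gripper":{"type":"number"},"newtons":{"type":"number"}},"required":["deltas"]}

```bash
ls; mkdir -p pics; python3 - <<'E'
from cell import sense,capture
import cv2,numpy as np
s=sense();print(s)
for n in("scene","top","wrist"):
    c=capture(n);cv2.imwrite(f"pics/{n}0.png",c["frame"][:,:,::-1]);print(n,c["fovy"],c["cx"],c["cy"],c["D"],np.round(c["view"],3).tolist())
E
```

```text
pics
{'time': 0.0, 'qpos': array([-1.22562128e+00,  4.91592920e-01,  1.55945653e+00, -1.68808019e-05,
        1.09172416e+00, -1.05554249e-01]), 'qd': array([-6.60570533e-04,  3.00991876e-03,  9.69418422e-04, -7.01562192e-04,
       -7.77662768e-05, -2.03946318e-04]), 'joint_torque': array([ 1.60605767e-03, -6.12636995e+01, -2.58178782e+01,  6.92846999e-02,
        4.81797033e-02, -9.47709896e-05]), 'tcp_pos': array([ 0.27222902, -0.56234448,  0.23603858]), 'ee_rot': array([-5.85350077e-04,  9.74711646e-01,  2.23465563e-01, -7.80105044e-05]), 'contact_force': array([0.7194272 , 0.41995581, 0.46103111]), 'ft_torque': array([-0.01809844,  0.02820708, -0.0151408 ]), 'finger_gap': 0.09478705644179314}
scene 54.09143398063834 282.7803458266958 203.2103186605116 [-0.05090616  0.          0.          0.          0.        ] [[-0.531, 0.847, -0.018, 0.293], [-0.652, -0.395, 0.647, 0.232], [0.542, 0.355, 0.762, -1.626], [0.0, 0.0, 0.0, 1.0]]
top 45.2425258641911 276.48729039469987 211.8606833167698 [-0.14777028  0.          0.          0.          0.        ] [[-0.016, -1.0, 0.006, 0.006], [0.994, -0.016, 0.11, -0.549], [-0.11, 0.008, 0.994, -1.571], [0.0, 0.0, 0.0, 1.0]]
wrist 59.82534828898821 279.9917771488046 209.4513973284992 [-0.04171471  0.          0.          0.          0.        ] [[0.436, -0.9, 0.001, -0.625], [0.864, 0.418, -0.28, 0.032], [0.251, 0.123, 0.96, -0.391], [0.0, 0.0, 0.0, 1.0]]
```

View pics/scene0.png

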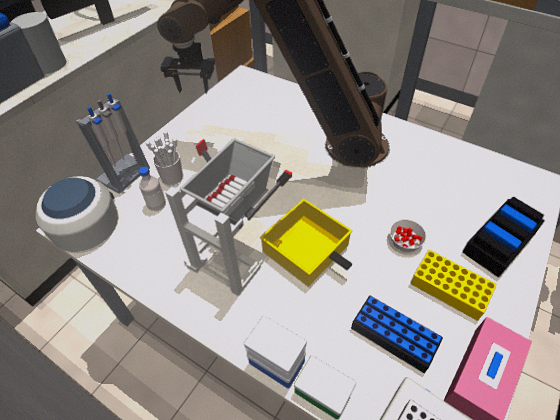

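View pics/top0.png

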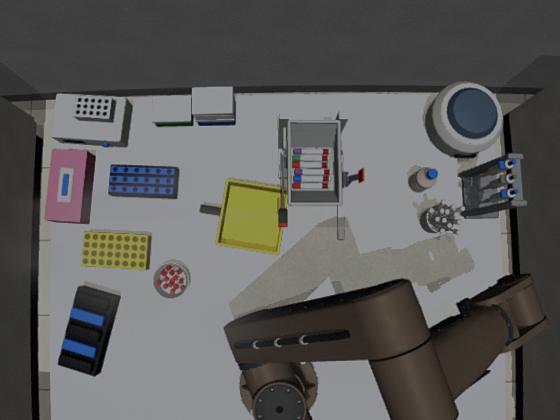

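View pics/wrist0.png

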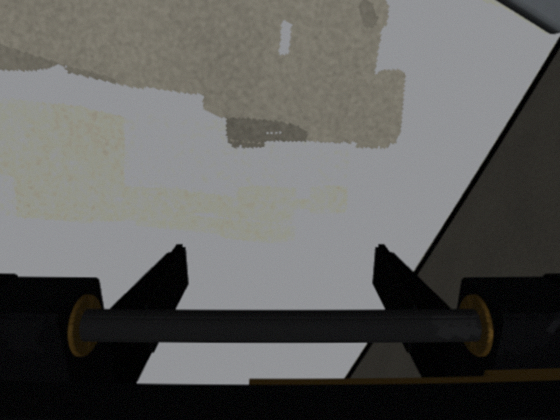

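```bash
cat > h.py <<'E'
import numpy as np,cv2
from cell import sense,capture
from scipy.spatial.transform import Rotation as R
def K(c):
    f=210/np.tan(np.radians(c["fovy"])/2); return np.array([[f,0,c["cx"]],[0,f,c["cy"]],[0,0,1.]])
def ray(c,uv):
    p=cv2.undistortPoints(np.array(uv,float).reshape(-1,1,2),K(c),np.array(c["D"])).reshape(-1,2)
    d=np.c_[p[:,0],-p[:,1],-np.ones(len(p))]; V=np.array(c["view"]); return -V[:3,:3].T@V[:3,3], d@V[:3,:3]
def plane(c,uv,z):
    o,d=ray(c,uv); return o+d*((z-o[2])/d[:,2])[:,None]
def proj(c,P):
    V=np.array(c["view"]); P=np.atleast_2d(P)@V[:3,:3].T+V[:3,3]
    P=P*[1,-1,-1]; return cv2.projectPoints(P,np.zeros(3),np.zeros(3),K(c),np.array(c["D"]))[0].reshape(-1,2)
def tri(c1,u1,c2,u2):
    A=np.zeros((3,3));b=np.zeros(3)
    for c,u in((c1,u1),(c2,u2)):
        o,d=ray(c,u);d=d[0]/np.linalg.norm(d[0]);M=np.eye(3)-np.outer(d,d);A+=M;b+=M@o
    return np.linalg.solve(A,b)
def blobs(c,lo,hi,amin=8):
    hsv=cv2.cvtColor(c["frame"],cv2.COLOR_RGB2HSV); m=cv2.inRange(hsv,lo,hi)
    if lo[0]==0 : m|=cv2.inRange(hsv,(170,)+lo[1:],(180,)+hi[1:])
    n,l,s,ce=cv2.connectedComponentsWithStats(m)
    return [(s[i].tolist(),np.round(ce[i],1).tolist()) for i in range(1,n) if s[i][4]>=amin],m
E
python3 - <<'E'
from h import *
for n in("scene","top"):
    c=capture(n)
    b,_=blobs(c,(0,130,70),(8,255,255));print(n,"red",b)
    b,m=blobs(c,(22,140,60),(34,255,255),300);print("yel",b)
    f=c["frame"]
    r=(slice(85,285),slice(160,380)) if n=="top" else (slice(120,310),slice(150,370))
    cv2.imwrite(f"pics/{n}z.png",cv2.resize(f[r][:,:,::-1],None,fx=3.5,fy=3,interpolation=cv2.INTER_CUBIC) if 0 else cv2.resize(f[r][:,:,::-1],None,fx=3,fy=3,interpolation=cv2.INTER_CUBIC))
    cs,_=cv2.findContours(m,cv2.RETR_EXTERNAL,cv2.CHAIN_APPROX_SIMPLE)
    for k in cs:
        if cv2.contourArea(k)>1500: print(cv2.approxPolyDP(cv2.convexHull(k),4,True).reshape(-1,2).tolist(), cv2.minAreaRect(k))
E
```

```text
scene red [([196, 139, 11, 16, 86], [200.8, 146.4]), ([284, 170, 8, 6, 22], [288.2, 172.3]), ([230, 175, 5, 5, 17], [231.8, 176.9]), ([207, 179, 23, 22, 100], [218.6, 189.4]), ([396, 226, 26, 19, 210], [407.4, 234.7]), ([395, 237, 5, 4, 18], [396.8, 238.6]), ([403, 244, 5, 3, 9], [404.8, 244.9]), ([476, 333, 3, 7, 8], [477.1, 335.9]), ([444, 390, 55, 30, 382], [469.0, 407.6])]
yel [([261, 199, 91, 87, 4455], [305.2, 240.7]), ([411, 250, 85, 70, 2900], [453.2, 284.9])]
[[429, 250], [495, 284], [478, 319], [411, 283]] ((453.5138854980469, 284.47406005859375), (79.70588684082031, 40.70588302612305), 28.072484970092773)
[[303, 199], [351, 230], [347, 245], [308, 285], [264, 252], [261, 238]] ((305.1192932128906, 239.04913330078125), (73.59050750732422, 70.7400894165039), 37.64761734008789)
top red [([323, 149, 5, 5, 24], [325.1, 150.9]), ([322, 156, 5, 4, 20], [324.0, 157.5]), ([292, 162, 8, 6, 45], [295.6, 164.6]), ([322, 163, 5, 4, 20], [324.0, 164.5]), ([362, 169, 2, 12, 24], [362.5, 174.5]), ([324, 170, 5, 4, 20], [326.0, 171.5]), ([323, 176, 5, 5, 22], [325.1, 178.3]), ([293, 183, 8, 5, 36], [296.1, 185.1]), ([323, 184, 5, 4, 17], [324.6, 185.5]), ([279, 223, 8, 4, 32], [282.5, 224.5]), ([166, 265, 5, 5, 19], [168.1, 267.4]), ([176, 269, 5, 5, 16], [178.4, 271.1]), ([161, 271, 5, 5, 20], [163.2, 273.0]), ([170, 270, 4, 5, 16], [171.5, 272.0]), ([164, 277, 4, 4, 11], [165.6, 278.5]), ([168, 276, 9, 10, 42], [172.2, 280.4]), ([179, 278, 4, 5, 14], [180.6, 280.2]), ([157, 280, 4, 5, 15], [158.6, 281.9]), ([164, 285, 3, 3, 9], [165.0, 286.0]), ([171, 284, 7, 9, 26], [174.0, 288.0]), ([181, 286, 4, 4, 13], [182.2, 287.5])]
yel [([216, 180, 67, 74, 3464], [252.2, 217.2])]
[[227, 180], [281, 188], [278, 253], [216, 243]] ((251.80345153808594, 216.27743530273438), (63.4078483581543, 66.1448745727539), 8.746162414550781)
```

```bash
sleep 0
```

```text
(no output)
```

View pics/topz.png

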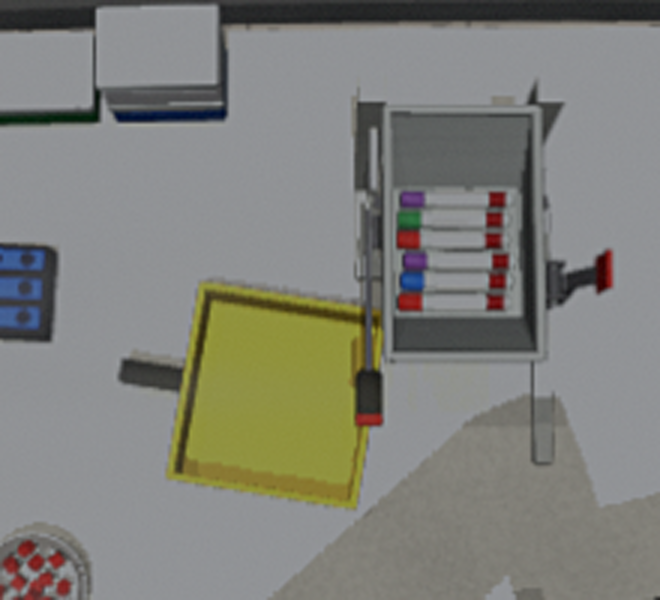

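View pics/scenez.png

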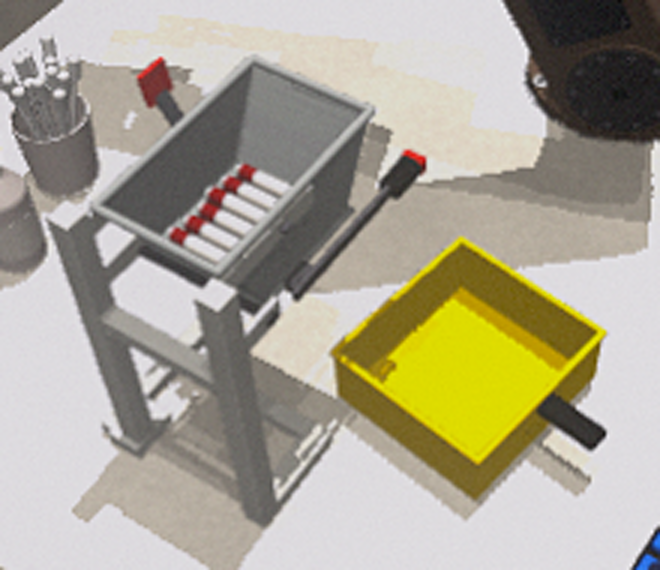

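```bash
python3 - <<'E'
from h import *
c=capture("top");s=capture("scene")
rim=plane(c,[[288,119.8],[340.5,119.8],[342.3,205],[288.3,205.3]],.355);print("rim",rim.round(4).tolist())
L=lambda a,b:np.linalg.norm(rim[a]-rim[b]);print(L(0,1),L(1,2),L(2,3),L(3,0))
# tab centre two views; outer face
print("tab tri",tri(c,[363,174.7],s,[200.8,146.4]), "plane",plane(c,[[364.3,168.5],[364.3,182.5]],.369).round(4).tolist())
print("redtip tri",tri(c,[282.5,224.5],s,[288.2,172.3]),plane(c,[[282.5,224.5]],.256))
b=plane(c,[[227.7,178.9],[288,189],[279,254.3],[216,244]],.08);print("bin",b.round(4).tolist(),[np.linalg.norm(b[i]-b[i-1]) for i in range(4)],b.mean(0))
hd=np.array([[121,358],[119,380],[183,367],[181,389]])/3+[160,85]
print("handle",plane(c,hd,.073).round(4).tolist())
# stand: right bar end
print("stopbar end",plane(c,np.array([[532,464],[553,464]])/3+[160,85],.02).round(4).tolist())
E
```

```text
rim [[0.7527, -0.034, 0.355], [0.7513, -0.1708, 0.355], [0.5277, -0.1678, 0.355], [0.529, -0.0304, 0.355]]
0.13681102283512875 0.22365874657256152 0.13738275234540354 0.22373693490465646
tab tri [ 0.60472382 -0.22297932  0.35247478] plane [[0.6186, -0.2252, 0.369], [0.5825, -0.2238, 0.369]]
redtip tri [ 0.48840964 -0.0164578   0.25957348] [[ 0.48886412 -0.01679751  0.256     ]]
bin [[0.6486, 0.1475, 0.08], [0.6139, -0.0392, 0.08], [0.4127, -0.0079, 0.08], [0.4471, 0.1845, 0.08]] [np.float64(0.20488959887084204), np.float64(0.18983885679625717), np.float64(0.2035579275662295), np.float64(0.19547974183818573)] [0.53058323 0.07120924 0.08      ]
handle [[0.5712, 0.2337, 0.073], [0.5483, 0.2357, 0.073], [0.5608, 0.1693, 0.073], [0.538, 0.1715, 0.073]]
stopbar end [[0.4576, -0.1955, 0.02], [0.4572, -0.2179, 0.02]]
```

```bash
cat >> h.py <<'E'
HO=np.array([.640,-.1005,0]);HY=-.013
def hp(x,y,z): return HO+R.from_euler('z',HY).apply(np.array([x,y,z])/1000)
def rot(y,z):
    y=np.array(y,float);z=np.array(z,float);z/=np.linalg.norm(z);y-=z*(y@z);y/=np.linalg.norm(y)
    return R.from_matrix(np.c_[np.cross(y,z),y,z])
def q2r(q): return R.from_quat([q[1],q[2],q[3],q[0]])
def plan(p,r,n):
    s=sense();p0=s["tcp_pos"];r0=q2r(s["ee_rot"]);w=(r0.inv()*r).as_rotvec()
    M=np.zeros((3,3))
    for k in range(n): M+=(r0*R.from_rotvec(w*k/n)).as_matrix()
    v=np.linalg.solve(M,np.array(p)-p0)
    print("t",round(s["time"],2),"err mm",((np.array(p)-p0)*1000).round(1),"deg",np.degrees(w).round(1),"n",n,"ROW",(v/.05).round(3).tolist(),(np.degrees(w)/n/4).round(3).tolist())
E
python3 - <<'E'
from h import *
s=sense();c=capture("wrist");V=np.array(c["view"]);o=-V[:3,:3].T@V[:3,3]
print("cam in tool",q2r(s["ee_rot"]).inv().apply(o-s["tcp_pos"]))
by=-.17;t=np.radians(20)
B=R.from_euler('z',by)
r=rot(B.apply([1,0,0]),B.apply([0,-np.sin(t),-np.cos(t)]))
plan([.30,-.45,.42],r,1)
plan([.5555,.235,.42],r,22)
E
```

```text
cam in tool [ 0.07864308 -0.00079895 -0.14839782]
t 0.4 err mm [ 27.7 112.5 183.4] deg [ -9.5 -18.5 -53.9] n 1 ROW [1.479, -1.785, -3.668] [-2.376, -4.618, -13.465]
t 0.4 err mm [283.2 797.5 183.4] deg [ -9.5 -18.5 -53.9] n 22 ROW [0.721, -0.246, -0.298] [-0.108, -0.21, -0.612]
```

{"fn": "servo_tool", "kwargs": {"deltas": [[0, 0, -0.8, 0, 0, 0], [0, 0, -0.8, 0, 0, 0], [0, 0, -0.8, 0, 0, 0], [0, 0, -0.8, 0, 0, 0], [0, 0, -0.4, 0, 0, 0]], "gripper": 1}}

```text
time: 0.9
tcp_pos: [0.272, -0.5617, 0.4195]
ee_rot: [-0.004, 0.975, 0.223, -0.0]
contact_force: [0.2, 0.8, -0.4]
finger_gap: 0.0954
```

```bash
cat > g1.py <<'E'
from h import *
import sys
x,y,z=map(float,sys.argv[1:4]);n=int(sys.argv[4]);by=float(sys.argv[5]);t=np.radians(20)
B=R.from_euler('z',by)
plan([x,y,z],rot(B.apply([1,0,0]),B.apply([0,-np.sin(t),-np.cos(t)])),n)
E
python3 g1.py .5555 .235 .42 20 -.17
```

```text
t 0.9 err mm [2.835e+02 7.967e+02 5.000e-01] deg [ -9.9 -18.7 -53.8] n 20 ROW [0.823, -0.282, -0.144] [-0.124, -0.234, -0.673]
```

{"fn": "servo_tool", "kwargs": {"deltas": [[0.4, -0.28, -0.14, -0.12, -0.23, -0.67], [0.4, -0.28, -0.14, -0.12, -0.23, -0.67], [0.5, -0.28, -0.14, -0.12, -0.23, -0.67], [0.6, -0.28, -0.14, -0.12, -0.23, -0.67], [0.7, -0.28, -0.14, -0.12, -0.23, -0.67], [0.8, -0.28, -0.14, -0.12, -0.23, -0.67], [0.8, -0.28, -0.14, -0.12, -0.23, -0.67], [0.8, -0.28, -0.14, -0.12, -0.23, -0.67], [0.8, -0.28, -0.14, -0.12, -0.23, -0.67], [0.8, -0.28, -0.14, -0.12, -0.23, -0.67]]}}

```text
time: 1.9
tcp_pos: [0.4414, -0.2319, 0.4608]
ee_rot: [0.06, 0.89, 0.446, -0.07]
contact_force: [0.7, -0.3, 1.1]
finger_gap: 0.0953
```

```bash
python3 g1.py .5555 .235 .40 12 -.17
```

```text
t 1.9 err mm [114.1 466.9 -60.8] deg [ -4.6  -9.  -26.5] n 12 ROW [0.794, -0.15, -0.11] [-0.097, -0.187, -0.553]
```

{"fn": "servo_tool", "kwargs": {"deltas": [[0.79, -0.15, -0.11, -0.1, -0.19, -0.55], [0.79, -0.15, -0.11, -0.1, -0.19, -0.55], [0.79, -0.15, -0.11, -0.1, -0.19, -0.55], [0.79, -0.15, -0.11, -0.1, -0.19, -0.55], [0.79, -0.15, -0.11, -0.1, -0.19, -0.55], [0.79, -0.15, -0.11, -0.1, -0.19, -0.55], [0.79, -0.15, -0.11, -0.1, -0.19, -0.55], [0.79, -0.15, -0.11, -0.1, -0.19, -0.55], [0.79, -0.15, -0.11, -0.1, -0.19, -0.55], [0.79, -0.15, -0.11, -0.1, -0.19, -0.55], [0.7, -0.15, -0.11, -0.1, -0.19, -0.55], [0.5, -0.15, -0.11, -0.1, -0.19, -0.55]]}}

```text
time: 3.1
tcp_pos: [0.5489, 0.2376, 0.4033]
ee_rot: [0.118, 0.746, 0.642, -0.134]
contact_force: [0.5, -0.1, 0.0]
finger_gap: 0.0949
```

```bash
python3 g1.py .556 .220 .15 10 -.17; python3 - <<'E'
from h import *
for n in("wrist","top"):
    c=capture(n);f=c["frame"].copy()
    for z in(.059,.073):
        for u in proj(c,[[.5555,.2141,z]]): cv2.circle(f,(int(u[0]),int(u[1])),3,(0,255,0),1)
    cv2.imwrite(f"pics/{n}1.png",f[:,:,::-1])
E
```

```text
t 3.1 err mm [   7.1  -17.6 -253.3] deg [0.6 0.6 1. ] n 10 ROW [0.146, 0.018, 0.486] [0.016, 0.016, 0.026]
```

View pics/wrist1.png

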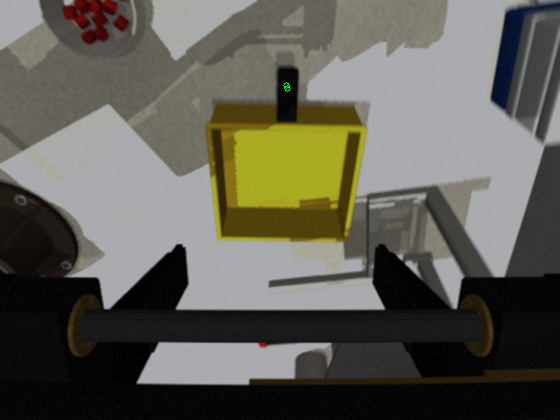

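View pics/top1.png

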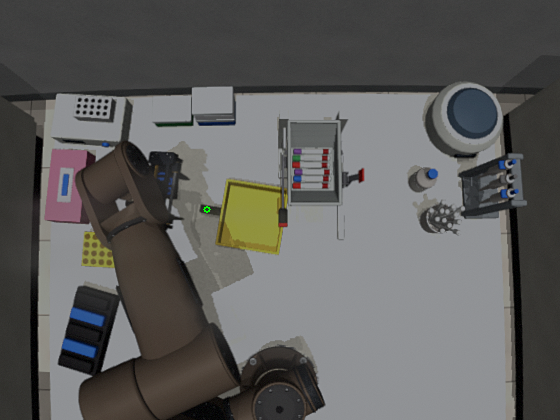

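{"fn": "servo_tool", "kwargs": {"deltas": [[0.15, 0.02, 0.49, 0.02, 0.02, 0.03], [0.15, 0.02, 0.49, 0.02, 0.02, 0.03], [0.15, 0.02, 0.49, 0.02, 0.02, 0.03], [0.15, 0.02, 0.49, 0.02, 0.02, 0.03], [0.15, 0.02, 0.49, 0.02, 0.02, 0.03], [0.15, 0.02, 0.49, 0.02, 0.02, 0.03], [0.15, 0.02, 0.49, 0.02, 0.02, 0.03], [0.15, 0.02, 0.49, 0.02, 0.02, 0.03], [0.15, 0.02, 0.49, 0.02, 0.02, 0.03], [0.15, 0.02, 0.49, 0.02, 0.02, 0.03], [0, 0, 0, 0, 0, 0]]}}

```text
time: 4.3
tcp_pos: [0.5589, 0.2155, 0.1418]
ee_rot: [0.11, 0.758, 0.63, -0.129]
contact_force: [0.4, -0.5, 0.0]
finger_gap: 0.0947
```

```bash
python3 g1.py .556 .217 .069 5 -.17; python3 - <<'E'
from h import *
for n in("wrist",):
    c=capture(n);f=c["frame"].copy()
    for u in proj(c,[[.5555,.2141,.073]]): cv2.circle(f,(int(u[0]),int(u[1])),3,(0,255,0),1)
    cv2.imwrite(f"pics/{n}2.png",f[:,:,::-1])
E
```

```text
t 4.3 err mm [ -2.9   1.5 -72.8] deg [-0.  -0.5 -0.7] n 5 ROW [0.102, -0.013, 0.273] [-0.0, -0.025, -0.037]
```

View pics/wrist2.png

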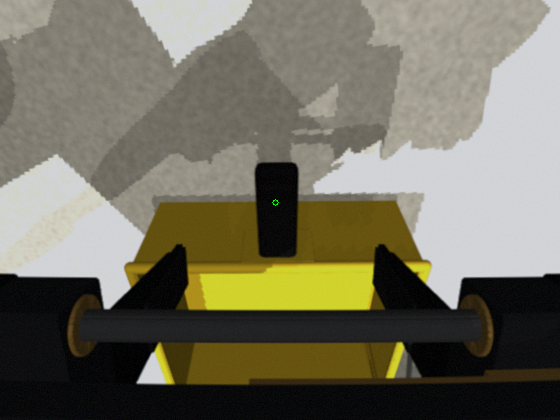

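{"fn": "servo_tool", "kwargs": {"deltas": [[0.1, -0.01, 0.27, 0, -0.02, -0.04], [0.1, -0.01, 0.27, 0, -0.02, -0.04], [0.1, -0.01, 0.27, 0, -0.02, -0.04], [0.1, -0.01, 0.27, 0, -0.02, -0.04], [0.1, -0.01, 0.27, 0, -0.02, -0.04], [0, 0, 0, 0, 0, 0]]}}

```text
time: 4.95
tcp_pos: [0.559, 0.2174, 0.0694]
ee_rot: [0.113, 0.753, 0.635, -0.129]
contact_force: [-0.8, 0.2, 0.9]
finger_gap: 0.095
```

{"fn": "servo_tool", "kwargs": {"deltas": [[0, 0, 0, 0, 0, 0], [0, 0, 0, 0, 0, 0], [0, 0, 0, 0, 0, 0], [0, 0, 0, 0, 0, 0], [0, 0, 0, 0, 0, 0], [0, 0, 0, 0, 0, 0], [0, 0, 0, 0, 0, 0]], "gripper": 0, "newtons": 25}}

```text
time: 5.65
tcp_pos: [0.5598, 0.2178, 0.0709]
ee_rot: [0.113, 0.753, 0.635, -0.128]
contact_force: [0.6, -0.2, 0.6]
finger_gap: 0.0449
```

```bash
python3 - <<'E'
from h import *
c=capture("top");b,m=blobs(c,(22,140,60),(34,255,255),300)
cs,_=cv2.findContours(m,cv2.RETR_EXTERNAL,cv2.CHAIN_APPROX_SIMPLE)
k=max(cs,key=cv2.contourArea);print(cv2.approxPolyDP(cv2.convexHull(k),4,True).reshape(-1,2).tolist())
s=sense();print(s["tcp_pos"],q2r(s["ee_rot"]).as_matrix().round(3))
E
```

```text
[[227, 180], [281, 188], [278, 253], [216, 243]]
[0.5597989  0.21781601 0.07090492] [[ 0.16   0.986 -0.048]
 [ 0.928 -0.167 -0.333]
 [-0.336  0.008 -0.942]]
```

{"fn": "servo_tool", "kwargs": {"deltas": [[0, 0, 0, 0, 0, 0], [0, 0, 0, 0, 0, 0], [0, 0, 0, 0, 0, 0], [0, 0, 0, 0, 0, 0], [0, 0, 0, 0, 0, 0]]}}

```text
time: 6.2
tcp_pos: [0.5595, 0.2178, 0.0709]
ee_rot: [0.113, 0.753, 0.635, -0.128]
contact_force: [-0.0, 0.6, 0.2]
finger_gap: 0.0257
```

```bash
python3 - <<'E'
from h import *
s=sense();r=q2r(s["ee_rot"]);p=s["tcp_pos"];g=p+r.apply([0,0,.003]);y=r.apply([0,1,0]);by=np.arctan2(y[1],y[0]);print("grasp",g,"bin yaw",by)
print("home",hp(-84,-3,0),"handle home",hp(-84,142,66))
E
```

```text
grasp [0.559378   0.21683357 0.06809536] bin yaw -0.16899809891549286
home [ 0.5559681  -0.10240778  0.        ] handle home [0.55785305 0.04257997 0.066     ]
```

```bash
cat > g2.py <<'E'
from h import *
import sys
x,y,n=float(sys.argv[1]),float(sys.argv[2]),int(sys.argv[3]);t=np.radians(19.6)
B=R.from_euler('z',HY);r=rot(B.apply([1,0,0]),B.apply([0,-np.sin(t),-np.cos(t)]))
p=hp(x,y,68)-r.apply([0,0,.003]);plan(p,r,n)
s=sense();rr=q2r(s["ee_rot"]);g=s["tcp_pos"]+rr.apply([0,0,.003]);v=rr.apply([0,1,0])
print("grasp hopper",(R.from_euler('z',-HY).apply(g-HO)*1000).round(1),"yaw rel",np.arctan2(v[1],v[0])-HY,s["contact_force"].round(1))
E
python3 g2.py -86 230 8
```

```text
t 6.2 err mm [ -2.5 -86.2  -0.1] deg [-2.6  0.1 -8.6] n 8 ROW [-0.203, 0.015, 0.073] [-0.081, 0.003, -0.268]
grasp hopper [-84.7 316.3  68.1] yaw rel -0.15599809891549285 [-0.   0.6  0.2]
```

{"fn": "servo_tool", "kwargs": {"deltas": [[-0.2, 0.01, 0.07, -0.08, 0, -0.27], [-0.2, 0.01, 0.07, -0.08, 0, -0.27], [-0.2, 0.01, 0.07, -0.08, 0, -0.27], [-0.2, 0.01, 0.07, -0.08, 0, -0.27], [-0.2, 0.01, 0.07, -0.08, 0, -0.27], [-0.2, 0.01, 0.07, -0.08, 0, -0.27], [-0.2, 0.01, 0.07, -0.08, 0, -0.27], [-0.2, 0.01, 0.07, -0.08, 0, -0.27], [0, 0, 0, 0, 0, 0]]}}

```text
time: 7.1
tcp_pos: [0.5551, 0.1253, 0.0714]
ee_rot: [0.12, 0.696, 0.698, -0.121]
contact_force: [0.9, -1.1, -2.1]
finger_gap: 0.0257
```

```bash
python3 g2.py -86 150 8; python3 - <<'E'
from h import *
c=capture("top");s=capture("scene")
f=c["frame"][85:285,160:380];cv2.imwrite("pics/top3.png",cv2.resize(f[:,:,::-1],None,fx=3,fy=3))
cv2.imwrite("pics/scene3.png",s["frame"][:,:,::-1])
E
```

```text
t 7.1 err mm [  0.9 -73.7  -0.6] deg [0.2 0.  0.9] n 8 ROW [-0.173, 0.003, 0.063] [0.008, 0.001, 0.027]
grasp hopper [-87.8 223.6  68.6] yaw rel 0.015541728334716353 [ 0.9 -1.1 -2.1]
```

View pics/top3.png

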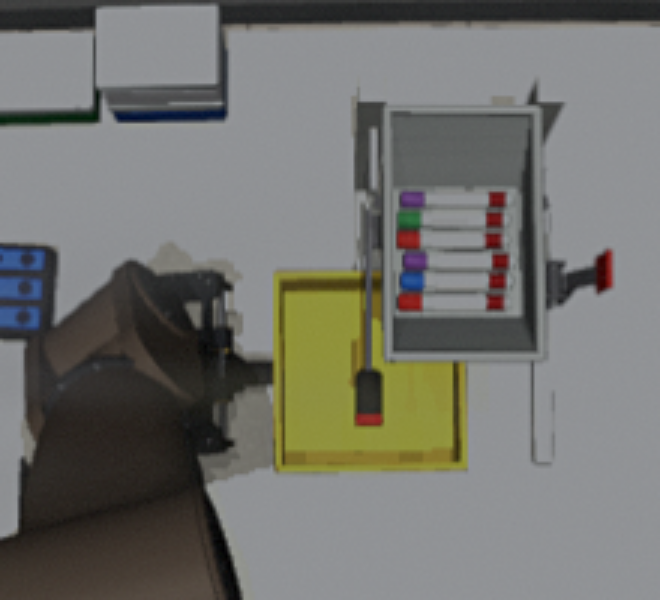

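View pics/scene3.png

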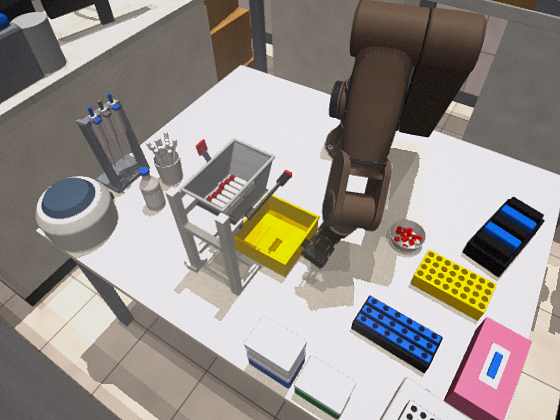

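```bash
python3 - <<'E'
from h import *
c=capture("top")
b=plane(c,np.array([[275,270],[275,470],[467,470]])/3+[160,85],.08)
print((R.from_euler('z',-HY).apply(b-HO)*1000).round(1))
E
```

```text
[[  17.4  173.6   80. ]
 [-189.6  173.1   80. ]
 [-190.2  -22.9   80. ]]
```

{"fn": "servo_tool", "kwargs": {"deltas": [[-0.18, 0, 0.06, 0.01, 0, 0.02], [-0.18, 0, 0.06, 0.01, 0, 0.02], [-0.18, 0, 0.06, 0.01, 0, 0.02], [-0.18, 0, 0.06, 0.01, 0, 0.02], [-0.18, 0, 0.06, 0.01, 0, 0.02], [-0.18, 0, 0.06, 0.01, 0, 0.02], [-0.18, 0, 0.06, 0.01, 0, 0.02], [-0.1, 0, 0.03, 0.01, 0, 0.02], [0, 0, 0, 0, 0, 0]]}}

```text
time: 8.15
tcp_pos: [0.5551, 0.0493, 0.0728]
ee_rot: [0.119, 0.701, 0.693, -0.122]
contact_force: [-0.1, 0.9, -1.8]
finger_gap: 0.0259
```

```bash
python3 g2.py -85 145 3; python3 - <<'E'
from h import *
c=capture("top")
f=c["frame"][85:285,160:380];cv2.imwrite("pics/top4.png",cv2.resize(f[:,:,::-1],None,fx=3,fy=3))
E
```

```text
t 8.15 err mm [ 1.8 -2.7 -2. ] deg [-0.1 -0.   0.1] n 3 ROW [-0.013, 0.012, 0.018] [-0.006, -0.001, 0.012]
grasp hopper [-86.9 147.7  70. ] yaw rel 0.0019136221512456933 [-0.1  0.9 -1.8]
```

View pics/top4.png

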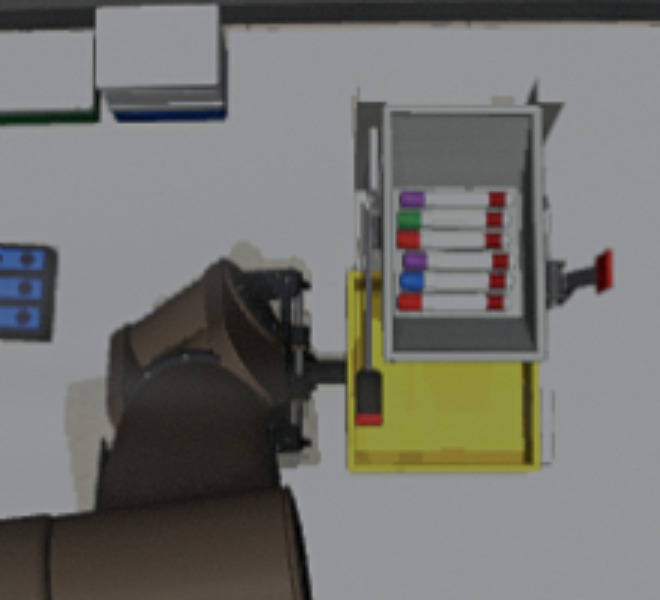

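{"fn": "servo_tool", "kwargs": {"deltas": [[-0.03, 0.02, 0.01, 0, 0, 0], [-0.03, 0.02, 0.02, 0, 0, 0], [-0.02, 0.02, 0.01, 0, 0, 0], [0, 0, 0, 0, 0, 0]]}}

```text
time: 8.6
tcp_pos: [0.558, 0.0456, 0.072]
ee_rot: [0.119, 0.7, 0.693, -0.122]
contact_force: [-0.5, 0.4, -2.1]
finger_gap: 0.0257
```

```bash
python3 g2.py -85 145 3
```

```text
t 8.6 err mm [-1.1  1.  -1.2] deg [-0.1 -0.   0.2] n 3 ROW [0.009, -0.007, 0.005] [-0.01, -0.0, 0.015]
grasp hopper [-83.9 144.   69.2] yaw rel 0.0022170662553338324 [-0.5  0.4 -2.1]
```

{"fn": "servo_tool", "kwargs": {"deltas": [[0, 0, 0, 0, 0, 0], [0, 0, 0, 0, 0, 0], [0, 0, 0, 0, 0, 0], [0, 0, 0, 0, 0, 0], [0, 0, 0, 0, 0, 0], [0, 0, -0.3, 0, 0, 0], [0, 0, -0.6, 0, 0, 0], [0, 0, -0.8, 0, 0, 0], [0, 0, -0.9, 0, 0, 0], [0, 0, -0.9, 0, 0, 0], [0, 0, -0.9, 0, 0, 0], [0, 0, -0.9, 0, 0, 0], [0, 0, -0.9, 0, 0, 0]], "gripper": 0.7}}

```text
time: 9.9
tcp_pos: [0.5583, 0.1518, 0.3703]
ee_rot: [0.115, 0.7, 0.694, -0.127]
contact_force: [1.3, 0.8, -0.2]
finger_gap: 0.0666
```

```bash
cat > g3.py <<'E'
from h import *
import sys
x,y,z=map(float,sys.argv[1:4]);n=int(sys.argv[4])
B=R.from_euler('z',HY);r=rot(B.apply([1,0,0]),B.apply([0,0,-1]))
tip=hp(x,y,z);plan(tip-r.apply([0,0,.022]),r,n)
s=sense();g=s["tcp_pos"]+q2r(s["ee_rot"]).apply([0,0,.022])
print("tip hopper",(R.from_euler('z',-HY).apply(g-HO)*1000).round(1),s["contact_force"].round(1),s["finger_gap"],s["qpos"].round(2))
E
python3 g3.py -250 -60 460 10;python3 g3.py -35 -165 420 20
python3 - <<'E'
from h import *
c=capture("top")
f=c["frame"][85:285,160:380];cv2.imwrite("pics/top5.png",cv2.resize(f[:,:,::-1],None,fx=3,fy=3))
E
```

```text
t 9.9 err mm [-169.1 -309.   111.7] deg [-0.8 19.7  0.2] n 10 ROW [-0.655, -0.333, -0.101] [-0.021, 0.491, 0.006]
tip hopper [-85.3 243.8 349.6] [ 1.3  0.8 -0.2] 0.06661091470817643 [ 0.29  0.38  1.42 -0.32  1.46  0.35]
t 9.9 err mm [  44.6 -416.8   71.7] deg [-0.8 19.7  0.2] n 20 ROW [-0.424, 0.049, 0.004] [-0.011, 0.246, 0.003]
tip hopper [-85.3 243.8 349.6] [ 1.3  0.8 -0.2] 0.06661091470817643 [ 0.29  0.38  1.42 -0.32  1.46  0.35]
```

View pics/top5.png

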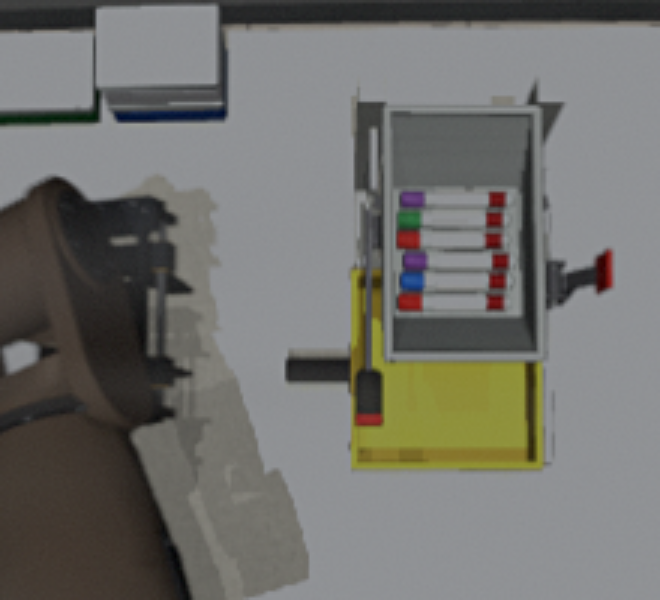

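```bash
python3 g3.py -60 150 440 7
```

```text
t 9.95 err mm [  22.4 -103.5   84.5] deg [-0.3 19.5  0.2] n 7 ROW [-0.338, 0.067, -0.181] [-0.01, 0.696, 0.007]
tip hopper [-83.9 245.9 356.8] [-2.8 -0.   2.8] 0.06649409562595378 [ 0.29  0.37  1.41 -0.32  1.47  0.35]
```

{"fn": "servo_tool", "kwargs": {"deltas": [[-0.2, 0.07, -0.4, 0, 0.7, 0], [-0.34, 0.07, -0.3, 0, 0.7, 0], [-0.34, 0.07, -0.25, 0, 0.7, 0], [-0.34, 0.07, -0.18, 0, 0.7, 0], [-0.34, 0.07, -0.18, 0, 0.7, 0], [-0.34, 0.07, -0.1, 0, 0.7, 0], [-0.34, 0.07, -0.1, 0, 0.7, 0]], "gripper": 0}}

```text
time: 10.65
tcp_pos: [0.5834, 0.0623, 0.4755]
ee_rot: [-0.005, 0.708, 0.706, 0.005]
contact_force: [0.0, 0.3, 0.1]
finger_gap: 0.016
```

```bash
python3 g3.py -35 -165 410 10
```

```text
t 10.65 err mm [  19.5 -327.4  -43.5] deg [-0.  -0.9  0.6] n 10 ROW [-0.655, 0.044, 0.082] [-0.001, -0.021, 0.016]
tip hopper [-58.7 162.4 453.6] [0.  0.3 0.1] 0.015977057680616507 [-0.01  0.3   1.25  0.01  1.6  -0.01]
```

{"fn": "servo_tool", "kwargs": {"deltas": [[-0.65, 0.04, 0.03, 0, 0, 0], [-0.65, 0.04, 0.03, 0, 0, 0], [-0.65, 0.04, 0.03, 0, 0, 0], [-0.65, 0.04, 0.05, 0, 0, 0], [-0.65, 0.04, 0.05, 0, 0, 0.02], [-0.65, 0.04, 0.05, 0, 0, 0.02], [-0.65, 0.04, 0.1, 0, 0, 0.02], [-0.65, 0.04, 0.1, 0, 0, 0.02], [-0.65, 0.04, 0.1, 0, 0, 0.02], [-0.6, 0.04, 0.1, 0, 0, 0], [0, 0, 0, 0, 0, 0]]}}

```text
time: 11.75
tcp_pos: [0.6, -0.2766, 0.4341]
ee_rot: [-0.006, 0.712, 0.702, 0.006]
contact_force: [-0.3, 0.5, -0.4]
finger_gap: 0.0006
```

```bash
python3 g3.py -35 -160 341 5; python3 - <<'E'
from h import *
c=capture("top");f=c["frame"].copy()
for u in proj(c,[hp(-35,-123,369),hp(-35,-123,333)]): cv2.circle(f,(int(u[0]),int(u[1])),2,(0,255,0),1)
f=f[85:285,200:460];cv2.imwrite("pics/top6.png",cv2.resize(f[:,:,::-1],None,fx=3,fy=3))
c=capture("wrist");cv2.imwrite("pics/wrist6.png",c["frame"][:,:,::-1])
E
```

```text
t 11.75 err mm [  2.9  16.6 -71.1] deg [-0.1 -1.  -0. ] n 5 ROW [0.064, 0.011, 0.285] [-0.004, -0.048, -0.002]
tip hopper [ -37.7 -176.3  412.1] [-0.3  0.5 -0.4] 0.000578604194745139 [-0.54  0.44  1.14  0.01  1.58 -0.52]
```

View pics/top6.png

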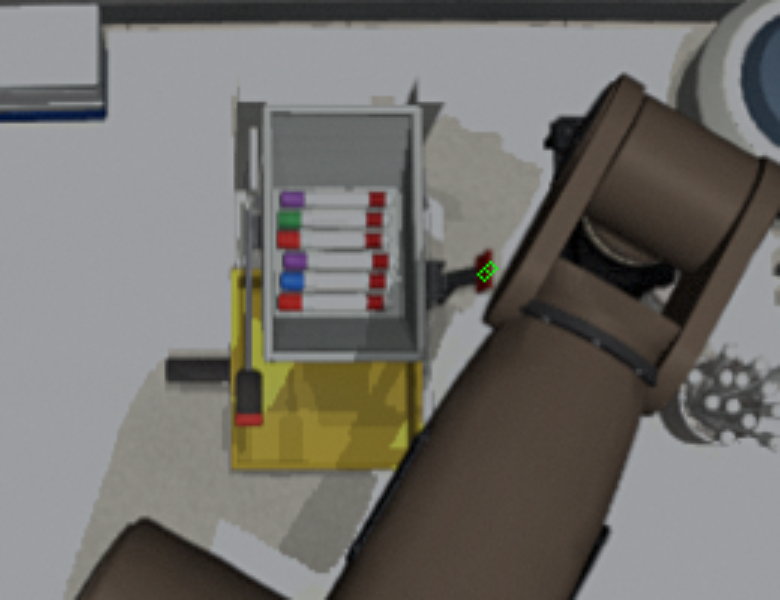

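View pics/wrist6.png

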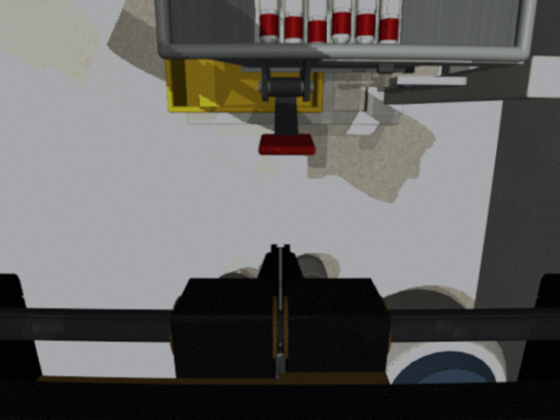

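{"fn": "servo_tool", "kwargs": {"deltas": [[0.05, 0.01, 0.28, 0, 0, 0], [0.05, 0.01, 0.28, 0, 0, 0], [0.04, 0.01, 0.28, 0, 0, 0], [0.04, 0.01, 0.28, 0, 0, 0], [0.04, 0.01, 0.28, 0, 0, 0], [0, 0, 0, 0, 0, 0]]}}

```text
time: 12.45
tcp_pos: [0.6036, -0.2532, 0.3674]
ee_rot: [-0.003, 0.709, 0.705, 0.007]
contact_force: [-0.4, 0.1, 0.3]
finger_gap: 0.0005
```

```bash
python3 g3.py -35 -138 342 5
```

```text
t 12.45 err mm [-0.4 15.2 -3.4] deg [ 0.3 -0.9  0.4] n 5 ROW [0.061, -0.002, 0.014] [0.016, -0.043, 0.022]
tip hopper [ -34.3 -152.9  345.4] [-0.4  0.1  0.3] 0.0005287828820662719 [-0.5   0.45  1.29  0.02  1.41 -0.5 ]
```

{"fn": "servo_tool", "kwargs": {"deltas": [[0.1, 0, 0.02, 0, -0.04, 0], [0.1, 0, 0.02, 0, -0.04, 0], [0.1, 0, 0.02, 0, 0, 0], [0.1, 0, 0, 0, 0, 0], [0.1, 0, 0, 0, 0, 0], [0.05, 0, 0, 0, 0, 0]]}}

```text
time: 13.05
tcp_pos: [0.6046, -0.2243, 0.3709]
ee_rot: [0.005, 0.709, 0.705, 0.005]
contact_force: [-0.1, -6.3, 3.9]
finger_gap: 0.0
```

```bash
python3 g3.py -35 -119 342 3
```

```text
t 13.05 err mm [-1.2  5.3 -6.9] deg [0.8 0.  0.5] n 3 ROW [0.035, -0.009, 0.046] [0.069, 0.001, 0.04]
tip hopper [ -33.4 -124.3  348.9] [-0.1 -6.3  3.9] 1.255101585621827e-05 [-0.46  0.42  1.32  0.01  1.39 -0.46]
```

{"fn": "servo_tool", "kwargs": {"deltas": [[0.06, 0, 0.05, 0, 0, 0], [0.06, 0, 0.03, 0, 0, 0], [0.04, 0, 0.02, 0, 0, 0], [0, 0, 0, 0, 0, 0], [0, 0, 0, 0, 0, 0], [0, 0, 0, 0, 0, 0]]}}

```text
time: 13.65
tcp_pos: [0.6048, -0.2206, 0.3714]
ee_rot: [0.013, 0.71, 0.705, 0.003]
contact_force: [0.8, -3.3, -1.7]
finger_gap: 0.0007
```

```bash
python3 g3.py -35 -119 342 3; python3 - <<'E'
from h import *
c=capture("scene");f=c["frame"][120:310,130:390];cv2.imwrite("pics/scene7.png",cv2.resize(f[:,:,::-1],None,fx=3,fy=3))
E
```

```text
t 13.65 err mm [-1.4  1.5 -7.4] deg [1.3 0.8 0.3] n 3 ROW [0.011, -0.01, 0.049] [0.109, 0.07, 0.029]
tip hopper [ -33.1 -120.8  349.4] [ 0.8 -3.3 -1.7] 0.0007129780369197386 [-0.45  0.41  1.33 -0.    1.37 -0.44]
```

View pics/scene7.png

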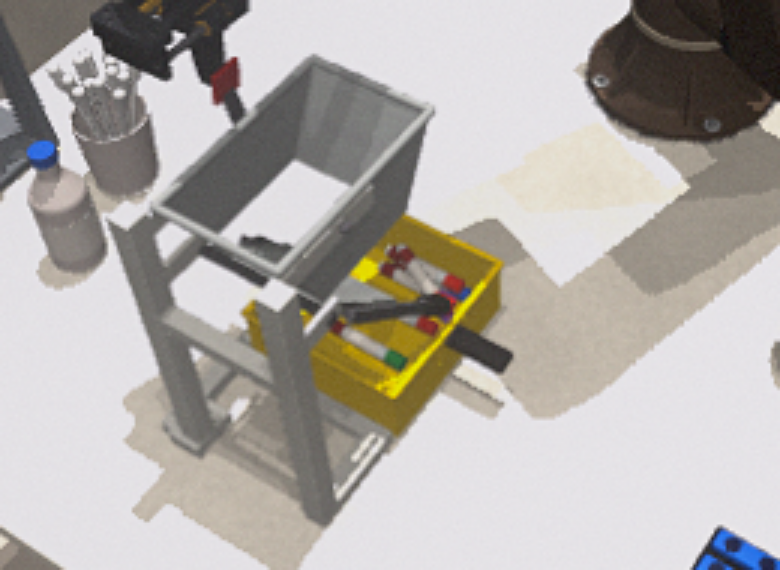

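{"fn": "servo_tool", "kwargs": {"deltas": [[-0.2, 0, 0, 0, 0, 0], [-0.4, 0, 0, 0, 0, 0], [-0.3, 0, -0.2, 0, 0, 0], [0, 0, -0.6, 0, 0, 0], [0, 0, -0.7, 0, 0, 0], [0, 0, -0.6, 0, 0, 0]]}}

```text
time: 14.3
tcp_pos: [0.6016, -0.2703, 0.4748]
ee_rot: [0.007, 0.71, 0.705, 0.003]
contact_force: [-0.4, 0.2, 0.2]
finger_gap: 0.0003
```

```bash
python3 - <<'E'
from h import *
c=capture("scene");f=c["frame"][160:300,200:340];cv2.imwrite("pics/scene8.png",cv2.resize(f[:,:,::-1],None,fx=4,fy=4))
c=capture("top");f=c["frame"][85:285,200:400];cv2.imwrite("pics/top8.png",cv2.resize(f[:,:,::-1],None,fx=3,fy=3))
E
```

```text
(no output)
```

View pics/scene8.png

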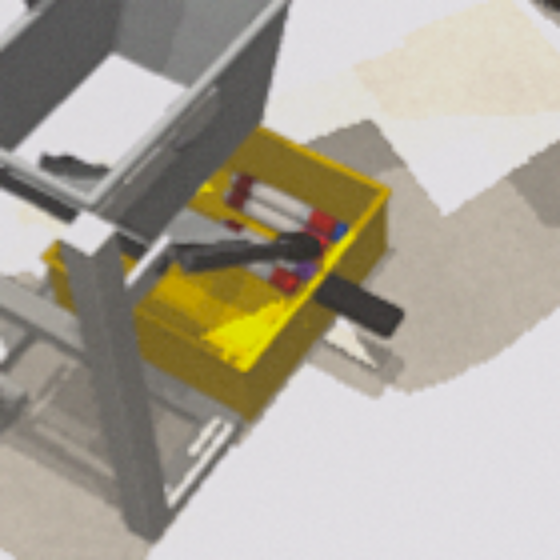

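View pics/top8.png

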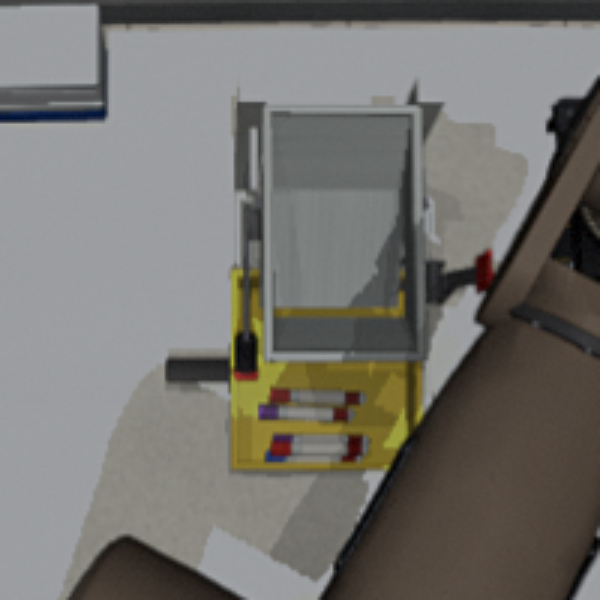

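```bash
cat > g4.py <<'E'
from h import *
import sys
x,y,z=map(float,sys.argv[1:4]);n=int(sys.argv[4]);a=np.radians(float(sys.argv[5]) if len(sys.argv)>5 else 33)
B=R.from_euler('z',HY);r=rot(B.apply([0,1,0]),B.apply([np.sin(a),0,-np.cos(a)]))
p=hp(x,y,z)-r.apply([0,0,.003]);plan(p,r,n)
s=sense();rr=q2r(s["ee_rot"]);h=lambda v:(R.from_euler('z',-HY).apply(v-HO)*1000).round(0)
g=s["tcp_pos"]+rr.apply([0,0,.003]);print("grasp hopper",h(g),s["contact_force"].round(1),round(s["finger_gap"],4),s["qpos"].round(2))
if n>12:
    w=(rr.inv()*r).as_rotvec();M=sum((rr*R.from_rotvec(w*k/n)).as_matrix() for k in range(n));v=np.linalg.solve(M,p-s["tcp_pos"]);q=s["tcp_pos"].copy()
    for k in range(n):
        q=q+(rr*R.from_rotvec(w*k/n)).apply(v)
        if k%4==3: print(h(q))
E
python3 g4.py -220 70 430 26; python3 - <<'E'
from h import *
c=capture("top");q=.76
f=lambda r:hp(70-r*np.cos(q),80,256-r*np.sin(q))
print(proj(c,[f(203),f(229)]), "seen tip ~",245/3+200,375/3+85)
E
```

```text
t 14.4 err mm [-182.7  242.8  -45.2] deg [-25.3 -24.7 -87. ] n 26 ROW [0.261, 0.02, -0.037] [-0.243, -0.237, -0.836]
grasp hopper [ -36. -170.  475.] [-0.  -0.1  0.5] 0.0001 [-0.52  0.42  1.06  0.    1.64 -0.52]
[ -37. -118.  483.]
[-51. -67. 485.]
[-75. -21. 482.]
[-110.   18.  474.]
[-152.   48.  461.]
[-198.   66.  443.]
[[282.12914373 203.63189545]
 [282.05650673 210.51953005]] seen tip ~ 281.6666666666667 210.0
```

{"fn": "servo_tool", "kwargs": {"deltas": [[0.26, 0.02, -0.04, -0.24, -0.24, -0.84], [0.26, 0.02, -0.04, -0.24, -0.24, -0.84], [0.26, 0.02, -0.04, -0.24, -0.24, -0.84], [0.26, 0.02, -0.04, -0.24, -0.24, -0.84], [0.26, 0.02, -0.04, -0.24, -0.24, -0.84], [0.26, 0.02, -0.04, -0.24, -0.24, -0.84], [0.26, 0.02, -0.04, -0.24, -0.24, -0.84], [0.26, 0.02, -0.04, -0.24, -0.24, -0.84], [0.26, 0.02, -0.04, -0.24, -0.24, -0.84], [0.26, 0.02, -0.04, -0.24, -0.24, -0.84], [0.26, 0.02, -0.04, -0.24, -0.24, -0.84], [0.26, 0.02, -0.04, -0.24, -0.24, -0.84], [0.26, 0.02, -0.04, -0.24, -0.24, -0.84], [0.26, 0.02, -0.04, -0.24, -0.24, -0.84]], "gripper": 0.6}}

```text
time: 15.85
tcp_pos: [0.5432, -0.1026, 0.4569]
ee_rot: [0.159, 0.347, 0.924, 0.001]
contact_force: [-0.2, -0.2, -0.1]
finger_gap: 0.0572
```

```bash
python3 g4.py -220 80 400 12
```

```text
t 15.85 err mm [-123.8   85.   -54.4] deg [-11.1 -13.  -38.4] n 12 ROW [0.267, 0.047, -0.019] [-0.232, -0.27, -0.8]
grasp hopper [-96.  -4. 454.] [-0.2 -0.2 -0.1] 0.0572 [-0.3   0.11  1.56 -0.02  1.15 -1.15]
```

{"fn": "servo_tool", "kwargs": {"deltas": [[0.27, 0.05, -0.02, -0.23, -0.27, -0.8], [0.27, 0.05, -0.02, -0.23, -0.27, -0.8], [0.27, 0.05, -0.02, -0.23, -0.27, -0.8], [0.27, 0.05, -0.02, -0.23, -0.27, -0.8], [0.27, 0.05, -0.02, -0.23, -0.27, -0.8], [0.27, 0.05, -0.02, -0.23, -0.27, -0.8], [0.27, 0.05, -0.02, -0.23, -0.27, -0.8], [0.27, 0.05, -0.02, -0.23, -0.27, -0.8], [0.27, 0.05, -0.02, -0.23, -0.27, -0.8], [0.27, 0.05, -0.02, -0.23, -0.27, -0.8], [0.27, 0.05, -0.02, -0.23, -0.27, -0.8], [0.2, 0.05, -0.02, -0.23, -0.27, -0.8]]}}

```text
time: 17.05
tcp_pos: [0.4118, -0.0166, 0.3881]
ee_rot: [0.277, -0.007, 0.961, -0.0]
contact_force: [1.0, -0.4, -0.9]
finger_gap: 0.057
```

```bash
python3 g4.py -142 80 216 8
```

```text
t 17.05 err mm [  85.6   -2.  -169.5] deg [ 0.6 -0.8  1.4] n 8 ROW [0.048, -0.004, 0.472] [0.018, -0.025, 0.043]
grasp hopper [-228.   81.  386.] [ 1.  -0.4 -0.9] 0.057 [-0.3  -0.18  2.08  0.25  0.71 -2.03]
```

{"fn": "servo_tool", "kwargs": {"deltas": [[0.04, 0, 0.47, 0.02, -0.03, 0.04], [0.04, 0, 0.47, 0.02, -0.03, 0.04], [0.04, 0, 0.47, 0.02, -0.03, 0.04], [0.04, 0, 0.47, 0.02, -0.03, 0.04], [0.04, 0, 0.47, 0.02, -0.03, 0.04], [0.04, 0, 0.47, 0.02, -0.03, 0.04], [0.04, 0, 0.47, 0.02, -0.03, 0.04], [0.04, 0, 0.44, 0.02, -0.03, 0.04], [0, 0, 0, 0, 0, 0]]}}

```text
time: 17.95
tcp_pos: [0.4947, -0.0211, 0.2078]
ee_rot: [0.279, 0.009, 0.96, -0.005]
contact_force: [-1.4, 0.3, 0.0]
finger_gap: 0.0571
```

```bash
python3 g4.py -77 80 117 6;python3 - <<'E'
from h import *
c=capture("wrist");f=c["frame"].copy();q=.76
for d in(177,203,229):
  for y in(68,92):
    u=proj(c,[hp(70-d*np.cos(q),y,256-d*np.sin(q))])[0];cv2.circle(f,(int(u[0]),int(u[1])),2,(0,255,0),1)
cv2.imwrite("pics/wrist9.png",f[:,:,::-1])
E
```

```text
t 17.95 err mm [ 67.7   1.6 -88.3] deg [-0.5 -0.6 -0.2] n 6 ROW [-0.031, 0.01, 0.369] [-0.019, -0.024, -0.008]
grasp hopper [-145.   77.  205.] [-1.4  0.3  0. ] 0.0571 [-0.23  0.23  2.24  0.77  0.16 -2.52]
```

View pics/wrist9.png

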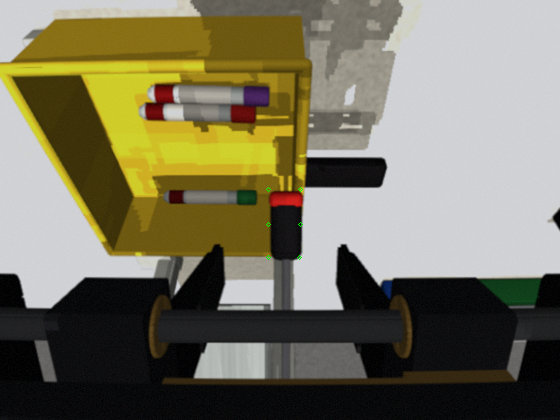

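```bash
cat > fk.py <<'E'
from h import *
def Rq(q): return R.from_euler('z',q[0])*R.from_euler('y',q[1]+q[2])*R.from_euler('z',q[3])*R.from_euler('y',q[4])*R.from_euler('z',q[5]+np.pi/2)
def A(q):
    b=R.from_euler('z',q[0]);f=b*R.from_euler('y',q[1]+q[2]);u=b*R.from_euler('y',q[1])
    e=np.eye(3)
    return np.c_[b.apply(e[0]),b.apply(e[1]),e[2],u.apply(e[2]),f.apply(e[2]),f.apply(e[0]),Rq(q).apply(e[2])]
E
python3 - <<'E'
from fk import *
s=sense();print(Rq(s["qpos"]).as_matrix().round(3),q2r(s["ee_rot"]).as_matrix().round(3))
D=[([-1.22562128e+00,4.91592920e-01,1.55945653e+00,-1.688e-05,1.09172416,-.10555],[0.27222902,-0.56234448,0.23603858]),
([.29,.38,1.42,-.32,1.46,.35],[.5583,.1518,.3703]),([-.01,.30,1.25,.01,1.60,-.01],[.5834,.0623,.4755]),([-.54,.44,1.14,.01,1.58,-.52],[.6,-.2766,.4341]),
([-.5,.45,1.29,.02,1.41,-.5],[.6036,-.2532,.3674]),([-.3,.11,1.56,-.02,1.15,-1.15],[.5432,-.1026,.4569]),([-.3,-.18,2.08,.25,.71,-2.03],[.4118,-.0166,.3881]),(s["qpos"],s["tcp_pos"])]
M=np.vstack([A(q) for q,_ in D]);b=np.hstack([p for _,p in D])
x,*_=np.linalg.lstsq(M,b,rcond=1e-3);print(x.round(4),(M@x-b).reshape(-1,3).round(3))
np.save("fk.npy",x)
E
```

```text
[[-0.844  0.019  0.537]
 [ 0.014  1.    -0.015]
 [-0.537 -0.005 -0.844]] [[-0.844  0.019  0.537]
 [ 0.014  1.    -0.015]
 [-0.537 -0.005 -0.844]]
[-0.0032  0.0656  0.2013  0.5862  0.4143  0.0436  0.252 ] [[-0.001  0.001 -0.   ]
 [ 0.002  0.002  0.001]
 [ 0.     0.    -0.001]
 [-0.003 -0.002 -0.002]
 [ 0.001  0.003 -0.003]
 [-0.001 -0.001  0.004]
 [ 0.001  0.     0.002]
 [-0.001  0.    -0.001]]
```

```bash
cat > ik.py <<'E'
from fk import *
from scipy.optimize import least_squares
X=np.load("fk.npy")
lo=np.array([-3.1,-.84,.05,-1.13,.06,-2.69]);hi=np.array([3.1,2.19,2.79,4.28,2.93,2.69])
def ik(p,r,q0):
    f=lambda q:np.r_[(A(q)@X-p)*5,(Rq(q).inv()*r).as_rotvec()]
    s=least_squares(f,np.clip(q0,lo+.01,hi-.01),bounds=(lo,hi));return s.x,np.abs(s.fun).max()
def tool(a,az=0,yw=0):  # lean deg, azimuth of lean, flip
    B=R.from_euler('z',HY+az);a=np.radians(a);z=B.apply([np.sin(a),0,-np.cos(a)])
    y=R.from_euler('z',HY).apply([0,1,0]);return rot(y if not yw else -y,z)
E
python3 - <<'E'
from ik import *
s=sense()
for fl in(0,1):
 for a in(20,25,30,40):
  q=np.array(s["qpos"]) if not fl else np.array([-.15,.3,2.2,0,.4,1.5])
  for Q in(.76,.5,.2,-.03):
    r=tool(a,0,fl);g=hp(70-203*np.cos(Q),80,256-203*np.sin(Q))-r.apply([0,0,.003])
    q,e=ik(g,r,q);print(fl,a,Q,q.round(2),round(e,4))
E
```

```text
0 20 0.76 [-0.18  0.49  2.04  0.21  0.27 -1.92] 0.0
0 20 0.5 [-0.19  0.38  2.08  0.18  0.35 -1.9 ] 0.0
0 20 0.2 [-0.2   0.26  2.06  0.13  0.49 -1.86] 0.0
0 20 -0.03 [-0.2   0.18  2.01  0.11  0.61 -1.84] 0.0
0 25 0.76 [-0.18  0.48  2.1   0.5   0.15 -2.22] 0.0
0 25 0.5 [-0.2   0.37  2.13  0.35  0.22 -2.08] 0.0
0 25 0.2 [-0.21  0.24  2.11  0.23  0.37 -1.96] 0.0
0 25 -0.03 [-0.21  0.16  2.06  0.17  0.5  -1.9 ] 0.0
0 30 0.76 [-0.18  0.48  2.13  0.98  0.08 -2.69] 0.0312
0 30 0.5 [-0.21  0.37  2.19  0.93  0.12 -2.66] 0.0
0 30 0.2 [-0.22  0.23  2.17  0.42  0.25 -2.16] 0.0
0 30 -0.03 [-0.22  0.15  2.11  0.28  0.38 -2.01] 0.0
0 40 0.76 [-0.17  0.47  2.13  0.99  0.06 -2.69] 0.1802
0 40 0.5 [-0.18  0.35  2.19  0.99  0.06 -2.69] 0.1359
0 40 0.2 [-0.2   0.22  2.23  0.97  0.1  -2.69] 0.0627
0 40 -0.03 [-0.24  0.14  2.22  0.95  0.17 -2.69] 0.0028
1 20 0.76 [-0.18  0.49  2.04  0.21  0.27  1.22] 0.0
1 20 0.5 [-0.19  0.38  2.08  0.18  0.35  1.24] 0.0
1 20 0.2 [-0.2   0.26  2.06  0.13  0.49  1.28] 0.0
1 20 -0.03 [-0.2   0.18  2.01  0.11  0.61  1.31] 0.0
1 25 0.76 [-0.18  0.48  2.1   0.5   0.15  0.92] 0.0
1 25 0.5 [-0.2   0.37  2.13  0.35  0.22  1.06] 0.0
1 25 0.2 [-0.21  0.24  2.11  0.23  0.37  1.18] 0.0
1 25 -0.03 [-0.21  0.16  2.06  0.17  0.5   1.24] 0.0
1 30 0.76 [-0.19  0.48  2.15  1.68  0.09 -0.27] 0.0
1 30 0.5 [-0.21  0.37  2.19  0.93  0.12  0.48] 0.0
1 30 0.2 [-0.22  0.23  2.17  0.42  0.25  0.98] 0.0
1 30 -0.03 [-0.22  0.15  2.11  0.28  0.38  1.13] 0.0
1 40 0.76 [-0.21  0.51  2.25  2.75  0.34 -1.35] 0.0
1 40 0.5 [-0.22  0.39  2.29  2.59  0.26 -1.2 ] 0.0
1 40 0.2 [-0.24  0.24  2.28  1.93  0.15 -0.54] 0.0
1 40 -0.03 [-0.24  0.14  2.22  0.98  0.17  0.42] 0.0
```

```bash
python3 - <<'E'
from ik import *
s=sense()
for a,az in((23,-.1),(25,-.1),(25,-.18),(28,-.18),(28,-.25)):
  q=np.array([-.2,.4,2.1,.1,.3,-1.9])
  for Q in(.76,.5,.2,-.03):
    r=tool(a,az);g=hp(70-203*np.cos(Q),80,256-203*np.sin(Q))-r.apply([0,0,.003])
    q,e=ik(g,r,q);w=g-r.apply([0,0,.252]);y=r.apply([0,1,0])
    print(a,az,Q,q.round(2),round(e,4),"wrist",((R.from_euler('z',-HY).apply(w-HO))*1000).round(0),y.round(3))
E
```

```text
23 -0.1 0.76 [-0.16  0.48  2.08  0.1   0.18 -1.8 ] 0.0 wrist [-176.   90.  351.] [ 0.028  0.999 -0.036]
23 -0.1 0.5 [-0.17  0.37  2.11  0.09  0.26 -1.8 ] 0.0 wrist [-207.   90.  393.] [ 0.028  0.999 -0.036]
23 -0.1 0.2 [-0.18  0.25  2.09  0.06  0.4  -1.78] 0.0 wrist [-228.   90.  450.] [ 0.028  0.999 -0.036]
23 -0.1 -0.03 [-0.18  0.17  2.04  0.05  0.53 -1.77] 0.0 wrist [-232.   90.  497.] [ 0.028  0.999 -0.036]
25 -0.1 0.76 [-0.16  0.48  2.1   0.16  0.13 -1.86] 0.0 wrist [-184.   91.  347.] [ 0.031  0.999 -0.038]
25 -0.1 0.5 [-0.17  0.37  2.13  0.12  0.21 -1.83] 0.0 wrist [-215.   91.  390.] [ 0.031  0.999 -0.038]
25 -0.1 0.2 [-0.18  0.24  2.11  0.08  0.35 -1.8 ] 0.0 wrist [-236.   91.  447.] [ 0.031  0.999 -0.038]
25 -0.1 -0.03 [-0.18  0.17  2.06  0.06  0.48 -1.78] 0.0 wrist [-240.   91.  493.] [ 0.031  0.999 -0.038]
25 -0.18 0.76 [-0.14  0.48  2.09 -0.17  0.13 -1.52] 0.0 wrist [-183.   99.  347.] [ 0.045  0.997 -0.069]
25 -0.18 0.5 [-0.15  0.37  2.13 -0.09  0.21 -1.61] 0.0 wrist [-214.   99.  390.] [ 0.045  0.997 -0.069]
25 -0.18 0.2 [-0.16  0.24  2.11 -0.04  0.35 -1.66] 0.0 wrist 
[... 289 characters left out ...]
-0.17  0.12 -1.53] 0.0 wrist [-226.  101.  384.] [ 0.052  0.996 -0.074]
28 -0.18 0.2 [-0.16  0.24  2.14 -0.06  0.27 -1.64] 0.0 wrist [-247.  101.  441.] [ 0.052  0.996 -0.074]
28 -0.18 -0.03 [-0.16  0.16  2.09 -0.04  0.41 -1.66] 0.0 wrist [-251.  101.  487.] [ 0.052  0.996 -0.074]
28 -0.25 0.76 [-0.12  0.48  2.12 -0.92  0.08 -0.75] 0.0 wrist [-193.  110.  341.] [ 0.066  0.992 -0.103]
28 -0.25 0.5 [-0.13  0.37  2.16 -0.45  0.14 -1.22] 0.0 wrist [-224.  110.  384.] [ 0.066  0.992 -0.103]
28 -0.25 0.2 [-0.14  0.24  2.14 -0.22  0.28 -1.47] 0.0 wrist [-245.  110.  441.] [ 0.066  0.992 -0.103]
28 -0.25 -0.03 [-0.14  0.16  2.08 -0.15  0.42 -1.55] 0.0 wrist [-249.  110.  487.] [ 0.066  0.992 -0.103]
```

```bash
cat > g5.py <<'E'
from ik import *
import sys
x,y,z=map(float,sys.argv[1:4]);n=int(sys.argv[4]);a=float(sys.argv[5]);az=float(sys.argv[6])
r=tool(a,az);p=hp(x,y,z)-r.apply([0,0,.003]);plan(p,r,n)
s=sense();rr=q2r(s["ee_rot"]);h=lambda v:(R.from_euler('z',-HY).apply(v-HO)*1000).round(1)
g=s["tcp_pos"]+rr.apply([0,0,.003]);print("grasp hopper",h(g),"q@arc",round(np.arctan2(256-h(g)[2],70-h(g)[0]),3),"rad",round(np.hypot(256-h(g)[2],70-h(g)[0]),1),s["contact_force"].round(1),round(s["finger_gap"],4),s["qpos"].round(2),"ik",ik(p,r,s["qpos"])[0].round(2))
E
python3 g5.py -140 80 205 6 23 -.11
```

```text
t 18.0 err mm [ 5.4  2.5 -1.1] deg [ 2.   9.6 -0.4] n 6 ROW [-0.014, 0.009, 0.012] [0.084, 0.399, -0.017]
grasp hopper [-144.9   77.6  206.3] q@arc 0.227 rad 220.6 [-0.5  0.3 -1.1] 0.0572 [-0.23  0.23  2.24  0.77  0.16 -2.51] ik [-0.18  0.25  2.13  0.06  0.36 -1.78]
```

{"fn": "servo_tool", "kwargs": {"deltas": [[0, 0.01, 0, 0.08, 0.4, -0.02], [0, 0.01, 0, 0.08, 0.4, -0.02], [0, 0.01, 0, 0.08, 0.4, -0.02], [0, 0.01, 0, 0.08, 0.4, -0.02], [0, 0.01, 0, 0.08, 0.4, -0.02], [0, 0.01, 0, 0.08, 0.4, -0.02], [0, 0, 0, 0, 0, 0]]}}

```text
time: 18.7
tcp_pos: [0.4901, -0.0226, 0.2144]
ee_rot: [0.195, 0.012, 0.98, -0.029]
contact_force: [-0.2, 0.6, -0.5]
finger_gap: 0.057
```

```bash
python3 g5.py -77 80 117 8 23 -.11
```

```text
t 18.7 err mm [ 72.8   3.2 -94.7] deg [-0.8 -0.3 -0. ] n 8 ROW [-0.077, 0.025, 0.288] [-0.025, -0.01, -0.001]
grasp hopper [-149.8   75.8  211.7] q@arc 0.199 rad 224.2 [-0.2  0.6 -0.5] 0.057 [-0.19  0.23  2.14  0.03  0.38 -1.75] ik [-0.16  0.48  2.08  0.07  0.19 -1.77]
```

{"fn": "servo_tool", "kwargs": {"deltas": [[-0.08, 0.03, 0.29, -0.02, 0, 0], [-0.08, 0.03, 0.29, -0.02, 0, 0], [-0.08, 0.03, 0.29, -0.02, 0, 0], [-0.08, 0.03, 0.29, -0.02, 0, 0], [-0.08, 0.02, 0.29, -0.02, 0, 0], [-0.08, 0.02, 0.29, -0.02, 0, 0]]}}

```text
time: 19.3
tcp_pos: [0.5467, -0.0222, 0.144]
ee_rot: [0.199, 0.013, 0.98, -0.028]
contact_force: [0.1, 0.2, -1.1]
finger_gap: 0.057
```

```bash
python3 g5.py -77 80 116 3 23 -.11;python3 - <<'E'
from h import *
c=capture("wrist");cv2.imwrite("pics/wrist10.png",c["frame"][:,:,::-1])
c=capture("scene");f=c["frame"][100:300,170:400];cv2.imwrite("pics/scene10.png",cv2.resize(f[:,:,::-1],None,fx=3,fy=3))
E
```

```text
t 19.3 err mm [ 16.2   2.8 -25.2] deg [-0.6  0.1 -0.1] n 3 ROW [-0.034, 0.03, 0.195] [-0.053, 0.009, -0.009]
grasp hopper [-93.1  76.9 141.2] q@arc 0.613 rad 199.5 [ 0.1  0.2 -1.1] 0.057 [-0.16  0.42  2.1   0.02  0.22 -1.73] ik [-0.16  0.48  2.08  0.07  0.18 -1.78]
```

View pics/wrist10.png

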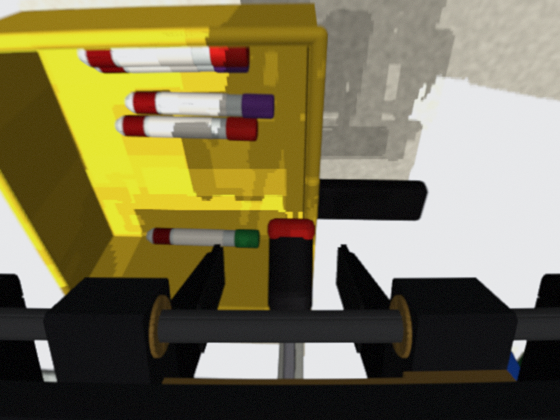

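View pics/scene10.png

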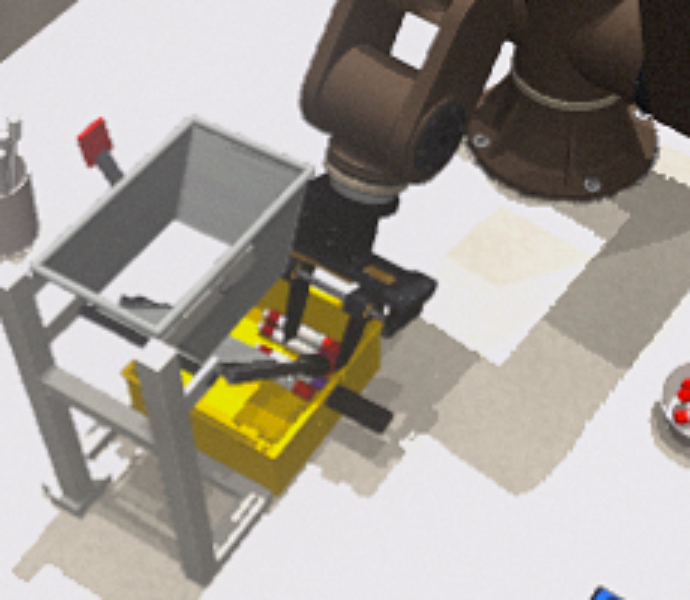

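{"fn": "servo_tool", "kwargs": {"deltas": [[-0.04, 0.03, 0.19, -0.03, 0, 0], [-0.04, 0.03, 0.19, -0.03, 0, 0], [-0.03, 0.02, 0.18, -0.02, 0, 0], [0, 0, 0, 0, 0, 0]]}}

```text
time: 19.8
tcp_pos: [0.5633, -0.02, 0.1184]
ee_rot: [0.198, 0.012, 0.98, -0.025]
contact_force: [-0.2, -0.2, 0.1]
finger_gap: 0.0572
```

```bash
python3 g5.py -77 80 116 3 23 -.11;python3 - <<'E'
from h import *
c=capture("wrist");cv2.imwrite("pics/wrist11.png",c["frame"][:,:,::-1])
E
```

```text
t 19.8 err mm [-0.4  0.6  0.4] deg [-0.3  0.  -0.1] n 3 ROW [0.001, 0.004, -0.004] [-0.026, 0.004, -0.01]
grasp hopper [-76.6  79.4 115.6] q@arc 0.764 rad 203.0 [-0.2 -0.2  0.1] 0.0572 [-0.16  0.48  2.08  0.04  0.18 -1.74] ik [-0.16  0.48  2.08  0.07  0.18 -1.78]
```

View pics/wrist11.png

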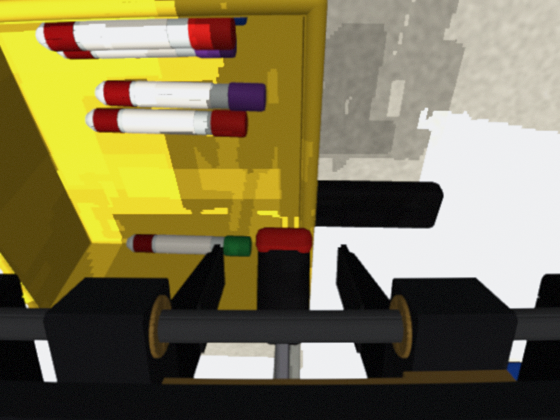

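{"fn": "servo_tool", "kwargs": {"deltas": [[0, 0, 0, 0, 0, 0], [0, 0, 0, 0, 0, 0], [0, 0, 0, 0, 0, 0], [0, 0, 0, 0, 0, 0], [0, 0, 0, 0, 0, 0], [0, 0, 0, 0, 0, 0]], "gripper": 0, "newtons": 20}}

```text
time: 20.45
tcp_pos: [0.5626, -0.0183, 0.1199]
ee_rot: [0.199, 0.012, 0.98, -0.024]
contact_force: [0.3, -4.6, -0.1]
finger_gap: 0.0243
```

```bash
for t in 0.6 0.4 0.2 0.03 -0.02; do python3 - <<E
import subprocess,numpy as np
q=$t;print(q,subprocess.run(["python3","g5.py",str(70-203*np.cos(q)),"80",str(256-203*np.sin(q)),"10","23","-.11"],capture_output=True,text=True).stdout)
E
done
```

```text
0.6 t 20.45 err mm [-20.3  -0.8  24.3] deg [-0.2  0.1 -0.1] n 10 ROW [0.018, -0.005, -0.06] [-0.006, 0.003, -0.003]
grasp hopper [-77.2  81.  117.1] q@arc 0.756 rad 202.4 [ 0.3 -4.6 -0.1] 0.0243 [-0.15  0.48  2.08  0.05  0.18 -1.74] ik [-0.16  0.41  2.1   0.07  0.22 -1.78]

0.4 t 20.45 err mm [-39.7  -0.5  59.8] deg [-0.2  0.1 -0.1] n 10 ROW [0.027, -0.008, -0.141] [-0.006, 0.003, -0.003]
grasp hopper [-77.2  81.  117.1] q@arc 0.756 rad 202.4 [ 0.3 -4.6 -0.1] 0.0243 [-0.15  0.48  2.08  0.05  0.18 -1.74] ik [-0.17  0.33  2.11  0.06  0.3  -1.78]

0.2 t 20.45 err mm [-51.7  -0.3  98.6] deg [-0.2  0.1 -0.1] n 10 ROW [0.018, -0.012, -0.222] [-0.006, 0.003, -0.003]
grasp hopper [-77.2  81.  117.1] q@arc 0.756 rad 202.4 [ 0.3 -4.6 -0.1] 0.0243 [-0.15  0.48  2.08  0.05  0.18 -1.74] ik [-0.18  0.25  2.09  0.05  0.4  -1.77]

0.03 t 20.45 err mm [-55.7  -0.3 132.8] deg [-0.2  0.1 -0.1] n 10 ROW [-0.001, -0.015, -0.288] [-0.006, 0.003, -0.003]
grasp hopper [-77.2  81.  117.1] q@arc 0.756 rad 202.4 [ 0.3 -4.6 -0.1] 0.0243 [-0.15  0.48  2.08  0.05  0.18 -1.74] ik [-0.18  0.19  2.05  0.04  0.5  -1.76]

-0.02 t 20.45 err mm [-55.7  -0.3 142.9] deg [-0.2  0.1 -0.1] n 10 ROW [-0.009, -0.016, -0.306] [-0.006, 0.003, -0.003]
grasp hopper [-77.2  81.  117.1] q@arc 0.756 rad 202.4 [ 0.3 -4.6 -0.1] 0.0243 [-0.15  0.48  2.08  0.05  0.18 -1.74] ik [-0.18  0.18  2.04  0.04  0.53 -1.76]
```

{"fn": "servo_tool", "kwargs": {"deltas": [[0.04, -0.01, -0.12, 0, 0, 0], [0.04, -0.01, -0.16, 0, 0, 0], [0.04, -0.01, -0.16, 0, 0, 0], [0.04, 0, -0.16, 0, 0, 0], [0.03, 0, -0.16, 0, 0, 0], [0.02, 0, -0.16, 0, 0, 0], [0.02, 0, -0.16, 0, 0, 0]]}}

```text
time: 21.15
tcp_pos: [0.5286, -0.0178, 0.1691]
ee_rot: [0.2, 0.012, 0.98, -0.025]
contact_force: [2.6, -5.8, -2.2]
finger_gap: 0.0239
```

```bash
cat > g6.sh <<'F'
python3 - $1 $2 $3 <<'E'
import subprocess,numpy as np,sys
q=float(sys.argv[1]);print(q,subprocess.run(["python3","g5.py",str(70-203*np.cos(q)),"80",str(256-203*np.sin(q)),sys.argv[2],sys.argv[3],"-.11"],capture_output=True,text=True).stdout)
E
F
bash g6.sh .3 4 23;bash g6.sh .1 8 23
```

```text
0.3 t 21.15 err mm [-12.6  -1.   29.6] deg [-0.3  0.2 -0.1] n 4 ROW [0.0, -0.013, -0.161] [-0.019, 0.01, -0.009]
grasp hopper [-111.3   81.1  166.4] q@arc 0.459 rad 202.2 [ 2.6 -5.8 -2.2] 0.0239 [-0.16  0.35  2.11  0.04  0.27 -1.75] ik [-0.17  0.29  2.1   0.06  0.35 -1.77]

0.1 t 21.15 err mm [-20.7  -0.8  69.4] deg [-0.3  0.2 -0.1] n 8 ROW [-0.02, -0.011, -0.18] [-0.01, 0.005, -0.005]
grasp hopper [-111.3   81.1  166.4] q@arc 0.459 rad 202.2 [ 2.6 -5.8 -2.2] 0.0239 [-0.16  0.35  2.11  0.04  0.27 -1.75] ik [-0.18  0.21  2.07  0.05  0.46 -1.76]
```

{"fn": "servo_tool", "kwargs": {"deltas": [[0.01, -0.03, -0.16, 0, 0, 0], [0, -0.02, -0.16, 0, 0, 0], [0, -0.01, -0.17, 0, 0, 0], [-0.01, -0.01, -0.17, 0, 0, 0], [-0.03, -0.01, -0.18, 0, 0, 0], [-0.03, -0.01, -0.18, 0, 0, 0], [-0.04, 0, -0.18, 0, 0, 0]]}}

```text
time: 21.85
tcp_pos: [0.5078, -0.0174, 0.2323]
ee_rot: [0.201, 0.011, 0.979, -0.024]
contact_force: [5.7, -5.9, -4.9]
finger_gap: 0.0241
```

```bash
bash g6.sh .03 4 23;bash g6.sh -.02 6 23
```

```text
0.03 t 21.85 err mm [-0.8 -1.2 20.4] deg [-0.2  0.3 -0. ] n 4 ROW [-0.036, -0.01, -0.095] [-0.013, 0.02, -0.003]
grasp hopper [-132.1   81.2  229.5] q@arc 0.13 rad 203.8 [ 5.7 -5.9 -4.9] 0.0241 [-0.17  0.22  2.09  0.04  0.43 -1.75] ik [-0.18  0.19  2.05  0.04  0.5  -1.76]

-0.02 t 21.85 err mm [-0.9 -1.2 30.5] deg [-0.2  0.3 -0. ] n 6 ROW [-0.037, -0.008, -0.094] [-0.009, 0.013, -0.002]
grasp hopper [-132.1   81.2  229.5] q@arc 0.13 rad 203.8 [ 5.7 -5.9 -4.9] 0.0241 [-0.17  0.22  2.09  0.04  0.43 -1.75] ik [-0.18  0.18  2.04  0.04  0.53 -1.76]
```

Continue up to just past the shut height.

{"fn": "servo_tool", "kwargs": {"deltas": [[-0.02, -0.02, -0.1, 0, 0, 0], [-0.03, -0.01, -0.1, 0, 0, 0], [-0.03, -0.01, -0.1, 0, 0, 0], [-0.04, 0, -0.1, 0, 0, 0], [-0.04, 0, -0.1, 0, 0, 0], [-0.03, 0, -0.08, 0, 0, 0], [0, 0, 0, 0, 0, 0]]}}

```text
time: 22.55
tcp_pos: [0.5049, -0.0175, 0.2674]
ee_rot: [0.202, 0.011, 0.979, -0.024]
contact_force: [4.6, 1.5, -2.2]
finger_gap: 0.0242
```

```bash
bash g6.sh -.025 3 23
```

```text
-0.025 t 22.55 err mm [ 2.1 -1.1 -3.6] deg [-0.2  0.5 -0. ] n 3 ROW [-0.003, -0.006, 0.028] [-0.014, 0.039, -0.002]
grasp hopper [-135.    81.1  264.7] q@arc -0.042 rad 205.2 [ 4.6  1.5 -2.2] 0.0242 [-0.17  0.16  2.04  0.04  0.52 -1.75] ik [-0.18  0.17  2.04  0.04  0.53 -1.76]
```

{"fn": "servo_tool", "kwargs": {"deltas": [[0.02, 0, 0.05, 0, 0, 0], [0.02, 0, 0.05, 0, 0, 0], [0.02, 0, 0.05, 0, 0, 0], [0, 0, 0, 0, 0, 0]]}}

```text
time: 22.95
tcp_pos: [0.5049, -0.0175, 0.2594]
ee_rot: [0.203, 0.012, 0.979, -0.023]
contact_force: [-4.3, 0.7, 8.5]
finger_gap: 0.0244
```

```bash
bash g6.sh .01 3 23; python3 - <<'E'
from h import *
c=capture("scene");f=c["frame"][100:300,170:400];cv2.imwrite("pics/scene12.png",cv2.resize(f[:,:,::-1],None,fx=3,fy=3))
c=capture("wrist");cv2.imwrite("pics/wrist12.png",c["frame"][:,:,::-1])
E
```

```text
0.01 t 22.95 err mm [ 2.  -1.2 -2.7] deg [-0.1  0.6 -0.1] n 3 ROW [-0.005, -0.007, 0.022] [-0.011, 0.046, -0.008]
grasp hopper [-135.    81.1  256.7] q@arc -0.003 rad 205.0 [-4.3  0.7  8.5] 0.0244 [-0.18  0.18  2.06  0.04  0.5  -1.75] ik [-0.18  0.18  2.05  0.04  0.51 -1.76]
```

View pics/scene12.png

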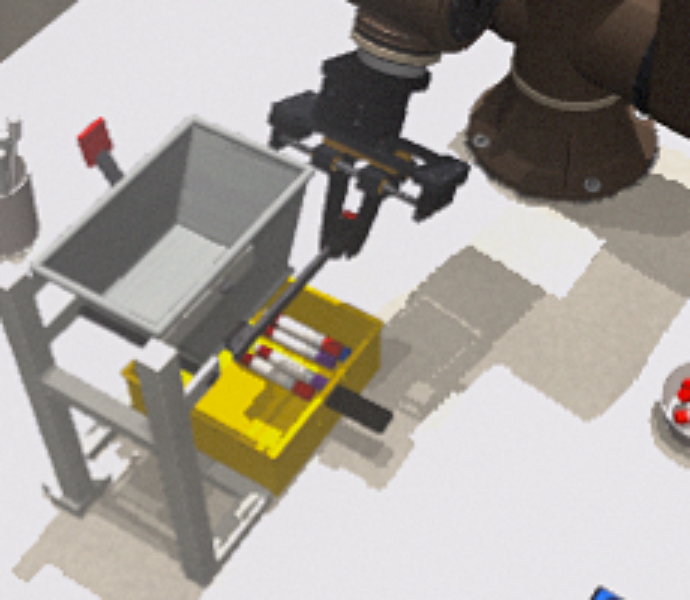

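View pics/wrist12.png

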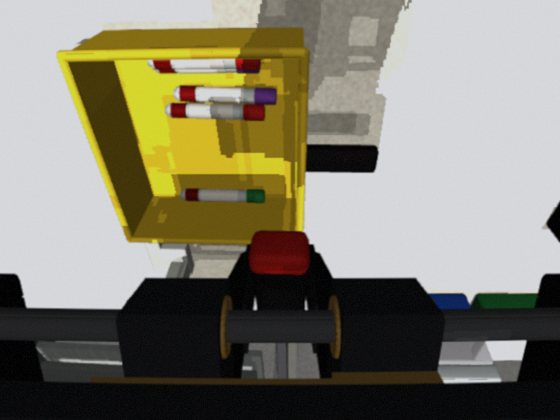

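{"fn": "servo_tool", "kwargs": {"deltas": [[0, 0, 0, 0, 0, 0], [0, 0, 0, 0, 0, 0], [0, 0, 0, 0, 0, 0], [0, 0, 0, 0, 0, 0], [0, 0, 0, 0, 0, 0], [0, 0, -0.2, 0, 0, 0], [0, 0, -0.4, 0, 0, 0], [0, 0, -0.6, 0, 0, 0], [0, 0, -0.6, 0, 0, 0], [0, 0, -0.6, 0, 0, 0], [0, 0, -0.4, 0, 0, 0], [0, 0, 0, 0, 0, 0], [0, 0, 0, 0, 0, 0]], "gripper": 0.6}}

```text
time: 24.35
tcp_pos: [0.4444, -0.01, 0.3946]
ee_rot: [0.201, 0.012, 0.979, -0.024]
contact_force: [-0.2, 0.1, 0.1]
finger_gap: 0.0569
```

```bash
bash g6.sh .01 3 23; python3 - <<'E'
from h import *
c=capture("scene");f=c["frame"][100:300,170:400];cv2.imwrite("pics/scene13.png",cv2.resize(f[:,:,::-1],None,fx=3,fy=3))
b,_=blobs(c,(0,130,70),(8,255,255));print(b[:3])
c=capture("wrist");cv2.imwrite("pics/wrist13.png",c["frame"][:,:,::-1])
c=capture("top");cv2.imwrite("pics/top13.png",c["frame"][:,:,::-1])
b,_=blobs(c,(0,130,70),(8,255,255));print(b)
E
```

```text
0.01 t 24.35 err mm [  62.5   -8.7 -137.9] deg [-0.2  0.4 -0.1] n 3 ROW [-0.023, -0.007, 1.01] [-0.014, 0.032, -0.008]
grasp hopper [-195.6   87.8  391.8] q@arc -0.473 rad 298.3 [-0.2  0.1  0.1] 0.0569 [-0.18 -0.07  1.93  0.03  0.88 -1.74] ik [-0.18  0.18  2.05  0.04  0.51 -1.76]

[([196, 139, 11, 16, 73], [200.8, 146.5]), ([285, 170, 7, 6, 16], [288.3, 172.1]), ([258, 207, 4, 5, 8], [259.6, 209.4])]
[([362, 169, 2, 12, 24], [362.5, 174.5]), ([290, 215, 6, 4, 22], [292.3, 216.5]), ([312, 221, 4, 4, 13], [313.2, 222.6]), ([279, 223, 8, 4, 29], [282.5, 224.3]), ([316, 233, 4, 3, 12], [317.5, 234.0]), ([166, 265, 5, 5, 19], [168.1, 267.4]), ([176, 269, 5, 5, 16], [178.4, 271.1]), ([161, 271, 5, 5, 20], [163.2, 273.0]), ([170, 270, 4, 5, 16], [171.5, 272.0]), ([164, 277, 4, 4, 12], [165.5, 278.5]), ([168, 276, 9, 10, 43], [172.1, 280.5]), ([179, 278, 4, 5, 15], [180.5, 280.1]), ([157, 280, 4, 5, 15], [158.6, 281.9]), ([163, 284, 4, 4, 11], [164.8, 285.8]), ([171, 284, 7, 10, 29], [174.0, 288.2]), ([181, 286, 4, 4, 13], [182.2, 287.5])]
```

View pics/scene13.png

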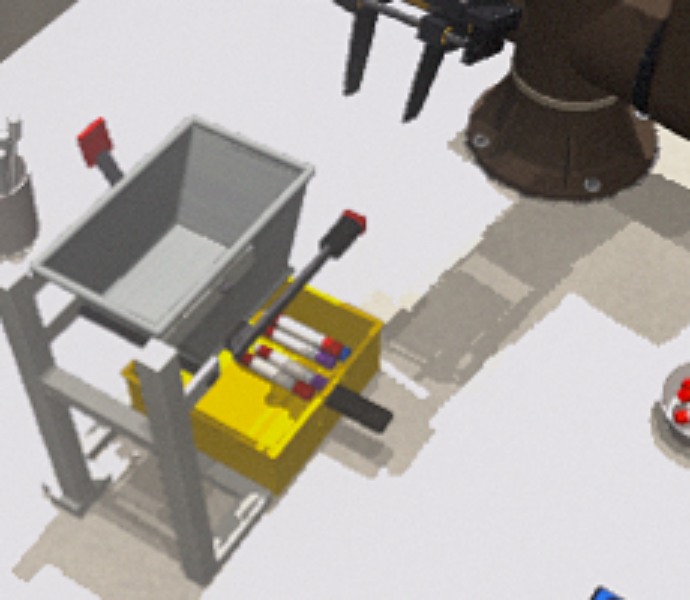

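View pics/wrist13.png

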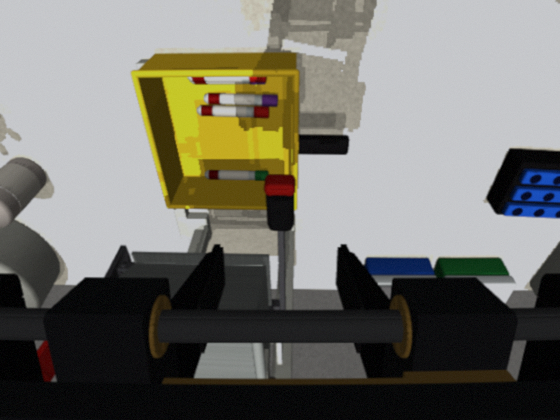

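View pics/top13.png

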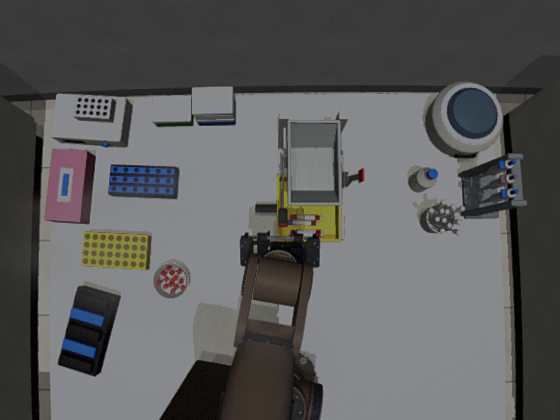

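```bash
python3 - <<'E'
from h import *
c=capture("top");f=c["frame"][165:255,240:360];cv2.imwrite("pics/top14.png",cv2.resize(f[:,:,::-1],None,fx=6,fy=6,interpolation=cv2.INTER_CUBIC))
b,m=blobs(c,(22,140,60),(34,255,255),30);ys,xs=np.nonzero(m[160:250,250:360]);print(xs.min()+250,xs.max()+250,ys.min()+160,ys.max()+160)
o=hp(-84,-3,0)
R0=R.from_euler('z',HY)
print(proj(c,[o+R0.apply([x,y,.08]) for x,y in((.1,.095),(-.1,.095),(-.1,-.095))]).round(1), sense()["contact_force"])
E
```

```text
277 340 175 241
[[277.9 175.4]
 [278.2 239.8]
 [340.  239.5]] [0.59394109 0.58889654 0.67889783]
```

View pics/top14.png

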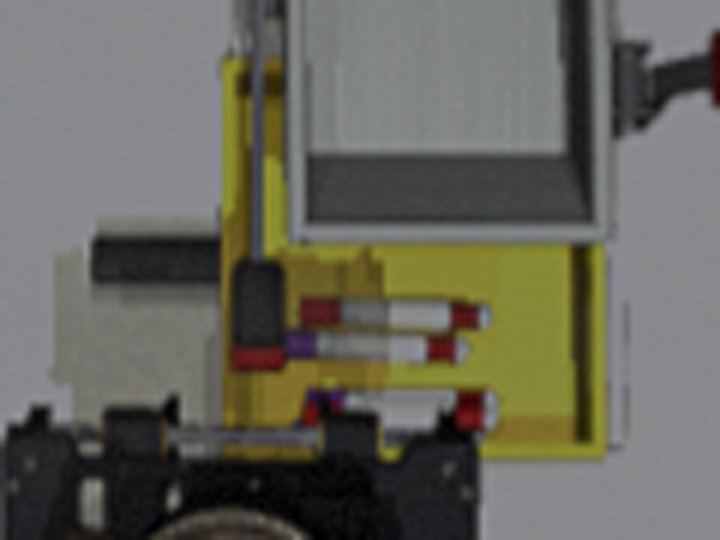

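The bin's outline is within about a pixel (3–4 mm) of where it should be at home. The trap and tab are back at their starting pixels and the arm is clear, so I'm handing in.

```bash
python3 -c "
from cell import job_done,sense
print(job_done(),sense()['time'])"
```

```text
the job is handed in; nothing more can be done
the job is handed in; nothing more can be done
```

The job is done and handed in at about 24.5 s of the 72 s allowed. No verdict was reported.

- **Bin:** I gripped the yellow bin by its handle, squared it up and slid it into the corner of its guides. In the last top picture its outline lies within about a pixel (3–4 mm) of home.
- **Tubes:** I pushed the red tab about 12 mm, at roughly 6 N, until the trap swung open. All six tubes dropped. I counted six in the bin in the wrist picture, some lying partly under others, and the hopper was empty.
- **Trap:** I lifted it by the black grip to its upper stop, then lowered it until it pushed back with about 8.5 N, resting on the catch. After letting go, the grip's red tip and the catch tab were back at their starting pixels in the top view.
- **Rest of the bench:** No rack, pot, bowl or bottle looked moved in the last top picture. The robot read no contact force at the end.

One plan had to change: a 33° lean for the trap grip brought the wrist close to its joint limits. I took the grip at about 23° instead, which is still inside the 20–45° given. None of my last checks failed or disagreed.

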